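# Hang the mallet in its ring

## Task

Put the mallet away: first lay it in the sloping wooden rest, head uppermost, and let go of it there; then take it by its head and lower it handle-first through the steel ring of the holder until its head sits flat on the ring, and let go. Do not disturb the glue bottle, the roll of tape or the sanding block.

Things in the scene. Friction and masses are not known exactly. Their poses are not given: they have to be found in the camera images.
- mallet_grip (a point): Mallet, 170 mm long, 0.16 to 0.29 kg: round steel handle 24 mm thick, 120 mm long, with a block head. Point on the handle's centre line, 70 mm from its end; the mass centre is about 90 mm from the end. Axes: z along the handle to the head, x across the head's thickness, y along its width. Starts lying on the bench, y level, this point 15 mm up, handle pointing right, its end touching the bench.
- mallet_head (a point): Centre of the mallet's head (wood block with black end faces): 50 mm long along the handle's line, 36 mm thick (x), 60 mm wide (y). It lies on the handle's centre line, 145 mm from the handle's end, 25 mm above the head's flat underside. Axes as for the grip.
- mallet_tip (a point): Free end of the mallet's handle, on its centre line; the last 6 mm taper from 24 to 18 mm diameter. Axes as for the grip.
- rest_grip (a point): Sloping rest, fixed wooden stand: two open V blocks on a line falling at 50 degrees below level towards its +x (z up), a foot plate below stops the handle's end. Point where the mallet's grip point comes when laid in, 86 mm above the stand's underside. V blocks carry the handle 2-40 and 100-114 mm from its end; between them it is free for fingers. Lay it in square to the slope.
- ring_mouth (a point): Centre of the upper face of the fixed, level steel ring, 140 mm above the white board: bore 28 mm (2 mm play round the handle), outside 52 mm, 14 mm thick, open below down to a 6 mm base plate. A post no higher than the ring stands 55 mm from the bore on the holder's +x side.
- glue_bottle: small glue bottle standing on the board behind the work, to the right, 34 mm in diameter, 92 mm high; origin at the centre of its underside; leave alone
- masking_tape: roll of masking tape lying on the bench to the right of the work, behind the blue parts case, 92 mm across, 24 mm high; origin at the centre of its underside; leave alone
- sanding_block: brown sanding block, 33x90x26 mm, lying on the bench to the left; origin at the centre of its underside; leave alone

How it is judged:
By the outcome, as a careful person would: the job done as asked, in the order asked, and still so for the second after the job is handed in, with the robot touching nothing.
It also fails if it takes over 61 s, if anything falls off the work surface, if the arm or the gripper's body presses on something with over 40 N, if the wrist force passes 120 N, or if a joint passes its speed limit or range.

## Robot

A 6-joint arm with a two-finger parallel gripper is mounted at the origin on a cart in front of the work surface, level with it; the furniture and walls round the work are solid. World frame = base frame: x ahead of the robot, y to its left, z up, the work surface at z = 0. Lengths are in m, angles in degrees, forces in N, time in s.
With the tool pointing down it reaches from about 0.3 to 0.75 m from the base axis. Payload 8.5 kg.
Tool frame: the origin (TCP) lies on the centre line of the jaws, within the pads' length; the fingertips stand 17 mm ahead of it and the grasp point (between the pads) lies 2 mm behind it (env.tip_extent is the distance from the TCP to the fingertips, in m); z points along the fingers, y is the direction in which the jaws open and shut (so a half turn about z gives the same grasp; the last joint's range is limited). The gripper opens to 85 mm and grips with 20 to 120 N. Pads are 22 mm wide; open, the fingers measure 114 mm over their backs; the gripper's body (76 mm by 85 mm) begins 54 mm behind the grasp point. The pads swing forward as they close: fully open they stand 13 mm farther back than shut.
Start: joints at [56.133, 21.807, 74.336, -0, 83.858, -12.336], TCP at [0.202, 0.512, 0.248] pointing down, gripper open.
Joint ranges: [-178.18, 178.18], [-50.72, 133.34], [12.68, 142.11], [-81.47, 261.47], [9.98, 163.14], [-165.26, 165.26]. Speed limits (degrees/s): [136.94, 136.94, 180, 180, 180, 180].

## Interface

Orientations are given as a 3x3 rotation matrix whose columns are the frame's x, y, z axes.
In Python, from rig import telemetry, get_image, camera_params, close_job, env gives the robot as it stands.
- The arm moves only by the tool apply_moves, never from a script. Its argument "motion" is a list of rows, each an object of numbers: "tx", "ty", "tz": the shift along the tool's x, y, z in cm; "turn": the turn about the tool's z in degrees; "jaw": the gripper's target within -1 to 1 (fully open at 1, half-way at 0, shut at -1). In form: [{"tx": .., "ty": .., "tz": .., "turn": .., "jaw": ..}, ...]. A call has 1 to 5 rows; each row is the pose to reach, as a shift and turn from the pose measured when the call began, along the tool's axes at that moment; what a row does not reach only later rows make up. A row lasts 1/12 s, in which the tool goes at most 41.7 mm and 7.16 degrees, less where a joint would pass 70% of its speed; a pose out of reach is approached as far as the arm can. A call with a gripper value outside its range is refused whole. The fingers move at their own pace and stop on an object; "squeeze" is the grip in N (left out, the last holds). Time passes only in rows, so rows that repeat a pose let the fingers close. It gives the time, the measured TCP pose, the force and the opening at its end, in the units of the state.
- telemetry.observe(): the state, without advancing time (a new reading comes with each control period).
- get_image(name): name is "side" or "top"; returns (picture, depth): 420x560x3 uint8, red, green, blue; 420x560 float32, m along the optical axis (not along the pixel's ray), 0 where there is no reading.
- camera_params(name): a dict with "fx", "fy", "cx", "cy" (pixels), "rvec" (rotation vector, rad) and "tvec" (3), from world to camera coordinates, as OpenCV has them. Camera axes: x right, y down, z forward; pixel columns grow to the right and rows downward; lengths in m; the calibration is good to about 2 mm. A picture is of the moment at which its call begins. camera_params takes no time and is no camera call.
- close_job(): hands the job in, once; it reports no verdict.
The state is a dict: "time_s": time; "q": joint angles; "qvel": joint speeds; "joint_efforts": joint torques, N m; "position": TCP position; "tool_rot": TCP orientation; "ft_force": force on the tool from outside, world axes, zero at the start; "wrist_torque": the same for the moment, N m; "grip_width": finger opening in m.
Only numpy, scipy, OpenCV 4.12 (cv2) and the standard library are available. Lean on these libraries where they do the work, as an engineer would, in place of code of your own. Each camera call takes 0.05 s, during which the arm holds its last target. There are 200 camera calls.

## Working session

There is one attempt and no reset: what is moved stays moved. The work goes in short steps, Python scripts to look and compute and a tool call to move; the robot and the scene stay as the last step left them, time stands still between calls to the robot, and variables do not carry over. Pictures are saved under pics/ and viewed, about 8 in all and at most 12, crops included, and the job is handed in when it is done.

Besides the shell and the picture viewer there is one more tool, called after "Call:" as name(argument=value, ...), one argument or row to a line, values as JSON. apply_moves: Moves the arm, as the interface text tells. Its arguments: {"type":"object","properties":{"motion":{"type":"array"},"squeeze":{"type":"number"}},"required":["motion"]}

```bash
ls; mkdir -p pics
cat > h.py <<'E'
import numpy as np,cv2
from rig import telemetry,get_image,camera_params,close_job,env
def cam(n):
    p=camera_params(n);K=np.array([[p['fx'],0,p['cx']],[0,p['fy'],p['cy']],[0,0,1]]);R=cv2.Rodrigues(np.array(p['rvec'],float))[0]
    return K,R,np.array(p['tvec'],float).ravel()
def proj(n,P):
    K,R,t=cam(n);c=(np.atleast_2d(P)@R.T+t)@K.T;return c[:,:2]/c[:,2:]
def cloud(n,d):
    K,R,t=cam(n);v,u=np.mgrid[:d.shape[0],:d.shape[1]]
    c=np.stack([(u-K[0,2])/K[0,0]*d,(v-K[1,2])/K[1,1]*d,d],-1);P=(c-t)@R;P[d==0]=np.nan;return P
def save(f,im,box=None,s=1):
    if box: im=im[box[1]:box[3],box[0]:box[2]]
    im=cv2.resize(im,None,fx=s,fy=s,interpolation=cv2.INTER_CUBIC);cv2.imwrite('pics/'+f,im[...,::-1])
E
python3 - <<'E'
from h import *
for n in('side','top'):
    im,d=get_image(n);np.savez('pics/%s0.npz'%n,im=im,d=d);K,R,t=cam(n);print(n,-R.T@t,R[2],K[0,0])
    globals()[n]=im
cv2.imwrite('pics/a.png',np.vstack([side,top])[:, :, ::-1][:, :] if 0 else np.hstack([side,top])[:,:,::-1])
save('side0.png',side,s=1.4);save('top0.png',top,s=1.4)
s=telemetry.observe();print(s);print(env.__dict__ if hasattr(env,'__dict__') else env)
E
```

```text
pics
side [ 1.31890519 -0.20308567  0.51855457] [-0.76704859  0.48738615 -0.41724237] 467.75650760556505
top [0.3292766  0.27955648 1.18649461] [ 0.21711478  0.01744668 -0.97599016] 418.0442641080914
{'time_s': 0.1, 'q': array([ 5.61328104e+01,  2.18394009e+01,  7.43776404e+01,  7.90598176e-04,
        8.38586866e+01, -1.23373165e+01]), 'qvel': array([ 0.06336412, -0.00985479, -0.04307899,  0.0748059 , -0.03081121,
       -0.1321513 ]), 'joint_efforts': array([ 3.97637312e-03, -4.49228132e+01, -2.31657475e+01, -2.23545917e-04,
        3.66209388e-03,  2.40273584e-05]), 'position': array([0.20172569, 0.5114265 , 0.24776853]), 'tool_rot': array([[-9.30225698e-01,  3.66987181e-01, -7.47935781e-04],
       [ 3.66987824e-01,  9.30225107e-01, -1.08980500e-03],
       [ 2.95804177e-04, -1.28824794e-03, -9.99999126e-01]]), 'ft_force': array([-0.06987583, -0.45755673, -0.59896201]), 'wrist_torque': array([0.0082398 , 0.02270797, 0.01126412]), 'grip_width': 0.08526542972334665}
{}
```

View pics/side0.png

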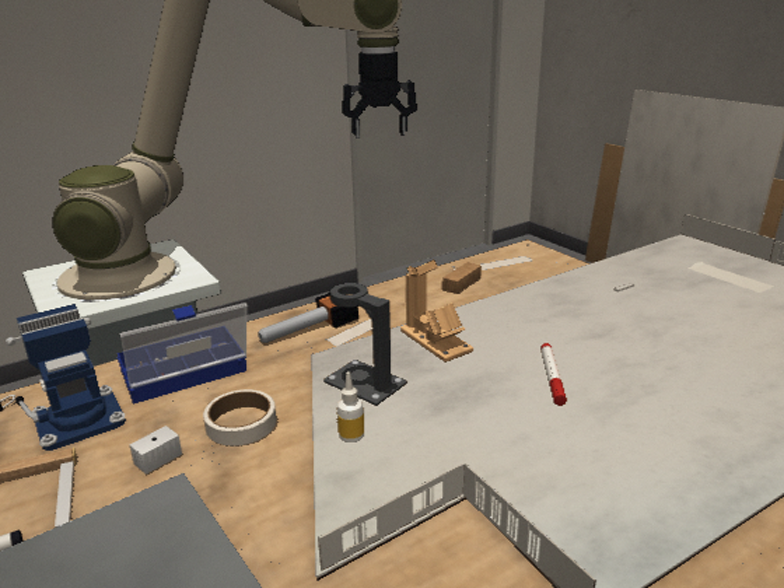

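View pics/top0.png

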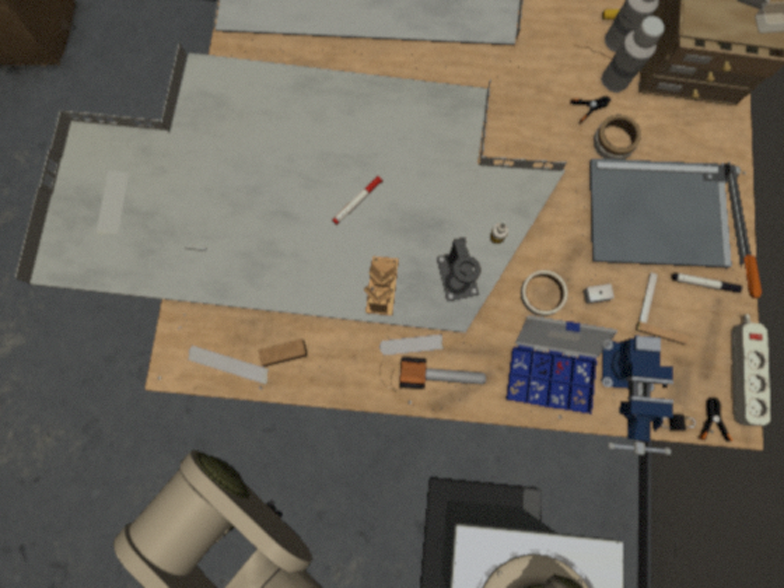

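Run:
```python
from h import *
D={n:np.load('pics/%s0.npz'%n) for n in('side','top')}
a=cv2.resize(D['top']['im'][170:290,250:360],None,fx=5,fy=5,interpolation=2)[:600]
b=cv2.resize(D['side']['im'][180:300,180:345],None,fx=2.5*.96,fy=2.5*.96,interpolation=2)
c=np.zeros((600,250,3),np.uint8)
save('crop.png',a)
save('crop2.png',D['side']['im'],(180,180,345,300),4.8)
for n in D:
    P=cloud(n,D[n]['d'])
    im=D[n]['im'].astype(float)
    ok=(P[...,0]>.2)&(P[...,0]<.62)&(P[...,1]>-.05)&(P[...,1]<.35)
    z=P[...,2]
    g=ok&(z<.012)&(z>-.01);print(n,'board z med',np.nanmedian(z[g&(P[...,0]>.42)]),'bench',np.nanmedian(z[g&(P[...,0]<.32)]))
    Q=P[ok&(z>.013)&(z<.25)]
    # cluster by coarse connectivity
    m=(ok&(z>.013)&(z<.25)).astype(np.uint8);k,l,st,ce=cv2.connectedComponentsWithStats(m)
    for i in range(1,k):
        if st[i,4]>40:
            q=P[l==i];print(i,st[i],q.min(0).round(3),q.max(0).round(3),q.mean(0).round(3))
            t=q[q[:,2]>q[:,2].max()-.012];print('   top',t.mean(0).round(4),t.min(0).round(3),t.max(0).round(3))
```

```text
side board z med -0.0016008809434129023 bench nan
1 [287 190  30  58 682] [0.543 0.319 0.013] [0.62  0.35  0.126] [0.571 0.336 0.05 ]
   top [0.5657 0.3284 0.1196] [0.556 0.322 0.114] [0.573 0.343 0.126]
2 [184 202  77  39 801] [0.396 0.124 0.013] [0.62  0.295 0.146] [0.476 0.209 0.048]
   top [0.6067 0.1883 0.1423] [0.593 0.162 0.134] [0.62  0.212 0.146]
3 [ 111  216   65   60 2860] [ 0.487 -0.05   0.013] [0.546 0.075 0.14 ] [0.522 0.008 0.08 ]
   top [5.333e-01 2.000e-04 1.324e-01] [ 0.519 -0.049  0.128] [0.543 0.07  0.14 ]
9 [145 278  49  27 333] [ 0.571 -0.03   0.013] [0.62  0.061 0.024] [0.591 0.019 0.02 ]
   top [0.5905 0.0185 0.0195] [ 0.571 -0.03   0.013] [0.62  0.061 0.024]
top board z med 0.0023858585920864075 bench nan
1 [323 190  21  12 133] [0.592 0.164 0.133] [0.62  0.216 0.156] [0.604 0.191 0.146]
   top [0.6051 0.1905 0.1473] [0.592 0.164 0.144] [0.62  0.214 0.156]
2 [270 194  14  31 306] [0.541 0.319 0.013] [0.62  0.35  0.131] [0.576 0.335 0.052]
   top [0.5604 0.3343 0.1237] [0.551 0.325 0.119] [0.571 0.345 0.131]
7 [317 201  20  15 130] [0.581 0.167 0.013] [0.62  0.224 0.021] [0.603 0.199 0.015]
   top [0.6029 0.1993 0.0153] [0.581 0.167 0.013] [0.62  0.224 0.021]
12 [373 206  33  19 169] [ 0.572 -0.028  0.013] [0.62  0.063 0.031] [0.591 0.021 0.023]
   top [0.5922 0.0206 0.0242] [ 0.572 -0.028  0.019] [0.62  0.063 0.031]
27 [ 362  225   62   69 1598] [ 0.385 -0.05   0.013] [0.545 0.083 0.145] [0.497 0.013 0.063]
   top [ 0.5322 -0.0033  0.1376] [ 0.521 -0.044  0.133] [0.543 0.069 0.145]
34 [285 254  62  24 780] [0.398 0.127 0.013] [0.46  0.297 0.046] [0.43  0.231 0.032]
   top [0.4293 0.2703 0.0382] [0.398 0.243 0.034] [0.459 0.295 0.046]
  return np.nanmean(a, axis, out=out, keepdims=keepdims)
```

View pics/crop.png

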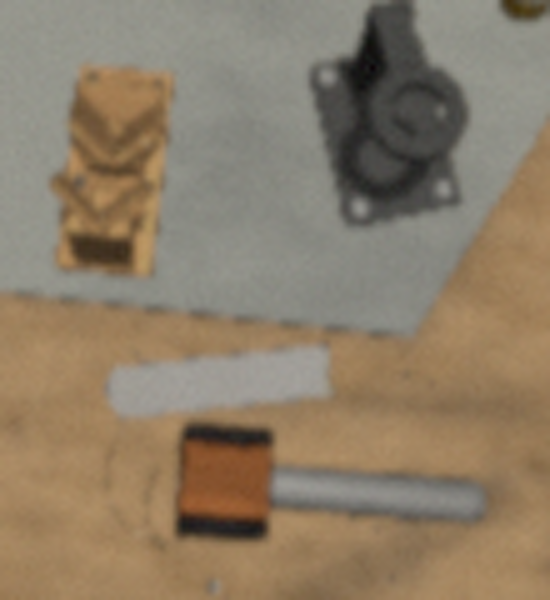

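View pics/crop2.png

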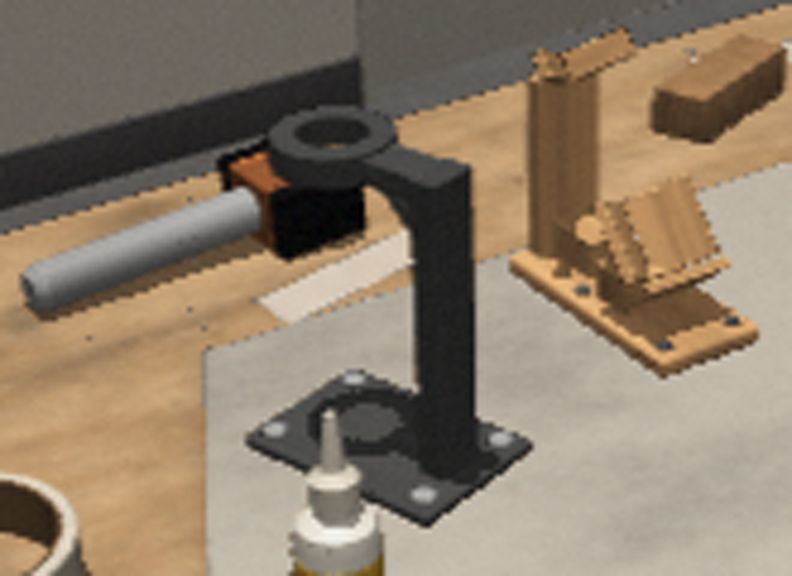

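Run:
```python
from h import *
D={n:np.load('pics/%s0.npz'%n) for n in('side','top')}
for n in D:
    P=cloud(n,D[n]['d']);im=D[n]['im'].astype(int);X,Y,Z=P[...,0],P[...,1],P[...,2]
    box=lambda a,b,c,d:(X>a)&(X<b)&(Y>c)&(Y<d)
    s=im.sum(-1);sat=im.max(-1)-im.min(-1)
    print(n,'board',np.nanmedian(Z[box(.52,.6,.24,.29)]),'bench',np.nanmedian(Z[box(.36,.39,.1,.3)]))
    # ring
    m=box(.5,.72,.1,.28)&(Z>.12)&(Z<.165);q=P[m];zt=np.percentile(q[:,2],80);q=q[abs(q[:,2]-zt)<.008]
    print(' ring z',zt.round(4),len(q),q.min(0).round(4),q.max(0).round(4))
    # plates: rest wood
    m=box(.48,.75,.28,.45)&(Z>-.01)&(sat>35)&(Z<.2);q=P[m]
    lo=q[(q[:,2]<.022)];r=cv2.minAreaRect((lo[:,:2]*1000).astype(np.float32));print(' rest plate',len(lo),r,cv2.boxPoints(r).round(0).tolist(), np.median(lo[:,2]))
    m=box(.52,.75,.1,.28)&(Z<.025)&(Z>-.01)&(s<260);lo=P[m];r=cv2.minAreaRect((lo[:,:2]*1000).astype(np.float32));print(' holder plate',len(lo),r,cv2.boxPoints(r).round(0).tolist())
    # mallet
    m=box(.37,.48,.1,.34)&(Z>.012)&(Z<.08);q=P[m];q=q[np.argsort(q[:,1])]
    for a in np.arange(.12,.32,.01):
        w=q[(q[:,1]>=a)&(q[:,1]<a+.01)]
        if len(w)>3:print('  ',a.round(3),len(w),w[:,0].min().round(4),w[:,0].max().round(4),np.percentile(w[:,2],90).round(4))
    print(' mallet y ext',q[:,1].min(),q[:,1].max())
```

```text
side board 0.004375482174229453 bench -0.002484598932989874
 ring z 0.1442 467 [0.5926 0.1623 0.1362] [0.6797 0.2189 0.1462]
 rest plate 736 ((572.5191650390625, 365.07177734375), (168.12913513183594, 184.66004943847656), 89.73546600341797) [[480.0, 281.0], [664.0, 281.0], [665.0, 449.0], [481.0, 450.0]] 0.013698857388112252
 holder plate 872 ((662.2861938476562, 157.0157012939453), (110.54376220703125, 170.50839233398438), 31.096654891967773) [[571.0, 201.0], [659.0, 55.0], [754.0, 113.0], [666.0, 259.0]]
   0.12 22 0.4254 0.4427 0.0192
   0.13 29 0.4251 0.4451 0.0208
   0.14 33 0.4258 0.4455 0.0225
   0.15 30 0.4277 0.4439 0.0227
   0.16 31 0.4255 0.4444 0.0223
   0.17 33 0.4276 0.4448 0.0234
   0.18 32 0.4234 0.4449 0.0233
   0.19 28 0.4264 0.4433 0.0245
   0.2 31 0.4267 0.4425 0.025
   0.21 37 0.4211 0.4427 0.0259
   0.22 32 0.4283 0.4421 0.0271
   0.23 32 0.4234 0.4424 0.0264
   0.24 120 0.3963 0.4621 0.0335
   0.25 74 0.401 0.4609 0.0342
   0.26 36 0.4027 0.4617 0.0336
   0.27 27 0.396 0.4608 0.0281
   0.28 23 0.4545 0.4616 0.0252
   0.29 6 0.4542 0.4596 0.0225
 mallet y ext 0.
[... 469 characters left out ...]
3755645751953) [[572.0, 207.0], [645.0, 78.0], [734.0, 128.0], [661.0, 257.0]]
   0.12 7 0.4231 0.4395 0.0233
   0.13 32 0.4217 0.4447 0.0262
   0.14 30 0.4212 0.4442 0.0264
   0.15 32 0.4205 0.4428 0.0274
   0.16 29 0.4217 0.4416 0.0273
   0.17 31 0.4209 0.4437 0.0283
   0.18 34 0.4202 0.4428 0.0286
   0.19 29 0.4194 0.4416 0.029
   0.2 30 0.4204 0.4409 0.0296
   0.21 33 0.4197 0.4428 0.0306
   0.22 32 0.4187 0.4417 0.0304
   0.23 32 0.4186 0.4401 0.0319
   0.24 53 0.4 0.4568 0.0387
   0.25 84 0.3996 0.4596 0.0403
   0.26 82 0.3993 0.4582 0.0408
   0.27 79 0.3991 0.4571 0.0403
   0.28 85 0.3985 0.4593 0.041
   0.29 47 0.3986 0.4584 0.0412
 mallet y ext 0.12726154587141758 0.2966481309038831
```

```bash
cat >> h.py <<'E'
def ray(n,uv,z):
    K,R,t=cam(n);uv=np.atleast_2d(uv).astype(float);d=np.c_[(uv-K[:2,2])/[K[0,0],K[1,1]],np.ones(len(uv))]@R;o=-R.T@t
    return o+d*((z-o[2])/d[:,2])[:,None]
E
python3 - <<'E'
from h import *
from scipy.optimize import least_squares
D={n:np.load('pics/%s0.npz'%n) for n in('side','top')}
c=np.array([(85,66),(174,75),(150,275),(57,266)])/5+[250,170]
w=ray('top',c,.015);print('rest plate',w[:,:2].round(4).tolist())
ax=((w[0]+w[1])-(w[2]+w[3]))/2;print('rest len',np.linalg.norm(ax),'az',np.degrees(np.arctan2(ax[1],ax[0])),'width az',np.degrees(np.arctan2(*(w[0]+w[3]-w[1]-w[2])[[1,0]])), w.mean(0))
c2=np.array([(528,262),(605,225),(760,330),(665,375)])/4.8+[180,180]
w2=ray('side',c2,.015);print('side plate',w2[:,:2].round(4).tolist())
a=np.degrees(np.arctan2(ax[1],ax[0]));a=np.radians(a)
dz={'side':.0025,'top':-.0008}
for n in D:
    P=cloud(n,D[n]['d']).reshape(-1,3)+[0,0,dz[n]]
    q=P[(P[:,0]>.45)&(P[:,0]<.75)&(P[:,1]>.25)&(P[:,1]<.45)]-np.r_[w.mean(0)[:2],0]
    r=np.c_[q[:,0]*np.cos(a)+q[:,1]*np.sin(a),-q[:,0]*np.sin(a)+q[:,1]*np.cos(a),q[:,2]]
    np.save('pics/rest_%s.npy'%n,r)
    r=r[(abs(r[:,0])<.08)&(abs(r[:,1])<.05)&(r[:,2]>.02)]
    s=-r[:,0]*np.cos(np.radians(50))+r[:,2]*np.sin(np.radians(50));m=r[:,0]*np.sin(np.radians(50))+r[:,2]*np.cos(np.radians(50))
    print(n,'y ext',r[:,1].min(),r[:,1].max())
    for s0 in np.arange(0,.13,.006):
        k=(s>=s0)&(s<s0+.006)
        print('%.3f'%s0,[('%.0f'%(1e3*np.percentile(m[k&(abs(r[:,1]-y)<.003)],90)) if (k&(abs(r[:,1]-y)<.003)).sum()>2 else '.') for y in np.arange(-.028,.03,.004)])
    Q=P[(P[:,0]>.58)&(P[:,0]<.7)&(P[:,1]>.12)&(P[:,1]<.26)&(abs(P[:,2]-.147)<.006)]
    H=Q[(Q[:,0]<.635)];out=[]
    f=lambda p:np.abs(np.hypot(*(H[:,:2]-p[:2]).T)-.020)-.006
    o=least_squares(lambda p:np.maximum(f(p),0),[.618,.191]);print(' ring',o.x,len(H))
E
```

```text
rest plate [[0.6599, 0.3726], [0.6594, 0.3205], [0.5405, 0.3225], [0.5406, 0.3758]]
rest len 0.11910993323149033 az -1.268722359883125 width az 89.71642208077935 [0.60011534 0.34783071 0.015     ]
side plate [[0.5567, 0.3248], [0.5479, 0.3764], [0.668, 0.3715], [0.6734, 0.3142]]
side y ext -0.02680366178350587 0.028432974642881227
0.000 ['.', '59', '62', '61', '63', '62', '62', '62', '62', '62', '62', '61', '62', '61', '.']
0.006 ['.', '59', '61', '62', '63', '64', '63', '63', '64', '62', '62', '63', '62', '61', '.']
0.012 ['.', '58', '58', '49', '50', '.', '41', '39', '40', '45', '47', '52', '57', '56', '.']
0.018 ['.', '58', '58', '49', '49', '45', '.', '39', '41', '43', '50', '51', '54', '55', '.']
0.024 ['.', '55', '56', '50', '46', '45', '.', '39', '43', '45', '47', '51', '57', '58', '.']
0.030 ['.', '57', '57', '54', '47', '43', '38', '36', '40', '44', '49', '50', '57', '57', '.']
0.036 ['56', '57', '58', '53', '34', '41', '39', '37', '40', '44', '48', '53', '57', '57', '.']
0.042 ['.', '56', '56', '23', '21', '41', '38', '38', '41', '44', '47', '53', '56', '56', '.']
0.048 ['.
[... 2588 characters left out ...]
.', '.', '.', '.', '.', '.', '.', '.', '.', '.', '.', '.']
0.090 ['.', '.', '.', '18', '.', '5', '.', '.', '.', '8', '.', '.', '.', '.', '.']
0.096 ['.', '.', '.', '.', '.', '.', '.', '.', '.', '.', '.', '.', '.', '.', '.']
0.102 ['.', '.', '.', '.', '.', '38', '.', '.', '.', '36', '45', '.', '.', '.', '.']
0.108 ['.', '.', '.', '53', '50', '.', '41', '39', '40', '.', '.', '49', '53', '.', '.']
0.114 ['.', '.', '56', '54', '48', '46', '36', '30', '35', '44', '45', '50', '49', '58', '.']
0.120 ['.', '.', '57', '51', '49', '47', '41', '.', '40', '41', '44', '52', '54', '56', '.']
0.126 ['.', '.', '.', '.', '.', '.', '.', '.', '.', '.', '.', '.', '.', '.', '.']
 ring [0.61725527 0.19015033] 194
```

Call:
apply_moves(
  motion=[
    {"tx":-3.3,"ty":-2.1,"tz":1,"turn":6.7,"jaw":1},
    {"tx":-6.6,"ty":-4.2,"tz":2.5,"turn":13.4,"jaw":1},
    {"tx":-9.9,"ty":-6.3,"tz":4,"turn":20.1,"jaw":1},
    {"tx":-13.2,"ty":-8.4,"tz":6,"turn":26.8,"jaw":1},
    {"tx":-16.5,"ty":-10.5,"tz":7.5,"turn":33.5,"jaw":1},
  ],
)

```text
time_s: 0.52
position: [0.3152, 0.3537, 0.1728]
tool_rot: [[-0.569, 0.822, -0.001], [0.822, 0.569, -0.001], [-0.0, -0.002, -1.0]]
ft_force: [1.1, 1.2, -0.5]
grip_width: 0.0853
```

```bash
cat > go.py <<'E'
import sys
from h import *
s=telemetry.observe();R=np.array(s['tool_rot']);p=np.array(s['position'])
az=np.degrees(np.arctan2(R[1,0],R[0,0]))
print('t %.2f'%s['time_s'],'pos',p.round(4),'az_x %.1f'%az,'tilt',R[:2,2].round(4),'F',np.round(s['ft_force'],1),'T',np.round(s['wrist_torque'],2),'w %.4f'%s['grip_width'],'q6 %.0f'%s['q'][5])
if len(sys.argv)>4:
    t=np.array(sys.argv[1:4],float);print('cm',((t-p)@R*100).round(2),'turn %.1f'%(az-float(sys.argv[4])))
E
python3 go.py .4315 .196 .08 92
```

```text
t 0.52 pos [0.3152 0.3537 0.1728] az_x 124.7 tilt [-0.0014 -0.0015] F [ 1.1  1.2 -0.5] T [ 0.08 -0.02  0.01] w 0.0853 q6 -1
cm [-19.58   0.61   9.29] turn 32.7
```

Call:
apply_moves(
  motion=[
    {"tx":-3.9,"ty":0.1,"tz":1.5,"turn":6.5},
    {"tx":-7.8,"ty":0.2,"tz":3,"turn":13},
    {"tx":-11.7,"ty":0.4,"tz":4.5,"turn":19.6},
    {"tx":-15.6,"ty":0.5,"tz":6,"turn":26.1},
    {"tx":-19.6,"ty":0.6,"tz":7.5,"turn":32.7},
  ],
)

```text
invalid input
```

Call:
apply_moves(
  motion=[
    {"tx":0},
    {"tx":0},
  ],
)

```text
invalid input
```

```bash
python3 go.py .4315 .196 .022 92
```

```text
t 0.52 pos [0.3152 0.3537 0.1728] az_x 124.7 tilt [-0.0014 -0.0015] F [ 1.1  1.2 -0.5] T [ 0.08 -0.02  0.01] w 0.0853 q6 -1
cm [-19.58   0.62  15.09] turn 32.7
```

All keys are needed in each row.

Call:
apply_moves(
  motion=[
    {"tx":-3.9,"ty":0.1,"tz":1.5,"turn":6.5,"jaw":1},
    {"tx":-7.8,"ty":0.2,"tz":3,"turn":13,"jaw":1},
    {"tx":-11.7,"ty":0.4,"tz":4.5,"turn":19.6,"jaw":1},
    {"tx":-15.6,"ty":0.5,"tz":6,"turn":26.1,"jaw":1},
    {"tx":-19.6,"ty":0.6,"tz":7.5,"turn":32.7,"jaw":1},
  ],
)

```text
time_s: 0.93
position: [0.4303, 0.1966, 0.0983]
tool_rot: [[-0.029, 1.0, -0.002], [1.0, 0.029, -0.002], [-0.001, -0.002, -1.0]]
ft_force: [0.6, 0.8, 0.4]
grip_width: 0.0852
```

```bash
python3 go.py .4315 .196 .023 92
```

```text
t 0.93 pos [0.4303 0.1966 0.0983] az_x 91.6 tilt [-0.0016 -0.0015] F [0.6 0.8 0.4] T [ 0.05 -0.01 -0.02] w 0.0852 q6 9
cm [-0.05  0.13  7.53] turn -0.4
```

Call:
apply_moves(
  motion=[
    {"tx":0,"ty":0.1,"tz":2.5,"turn":0,"jaw":1},
    {"tx":0,"ty":0.1,"tz":5,"turn":0,"jaw":1},
    {"tx":0,"ty":0.1,"tz":7,"turn":0,"jaw":1},
    {"tx":0,"ty":0.1,"tz":7.4,"turn":0,"jaw":1},
    {"tx":0,"ty":0.1,"tz":7.5,"turn":0,"jaw":0},
  ],
  squeeze=60,
)

```text
time_s: 1.35
position: [0.4307, 0.1964, 0.0225]
tool_rot: [[-0.029, 1.0, -0.004], [1.0, 0.029, -0.002], [-0.002, -0.004, -1.0]]
ft_force: [0.3, -0.5, 0.2]
grip_width: 0.0754
```

Call:
apply_moves(
  motion=[
    {"tx":0,"ty":0,"tz":0,"turn":0,"jaw":-1},
    {"tx":0,"ty":0,"tz":0,"turn":0,"jaw":-1},
    {"tx":0,"ty":0,"tz":0,"turn":0,"jaw":-1},
    {"tx":0,"ty":0,"tz":0,"turn":0,"jaw":-1},
    {"tx":0,"ty":0,"tz":0,"turn":0,"jaw":-1},
  ],
)

```text
time_s: 1.77
position: [0.431, 0.1966, 0.0235]
tool_rot: [[-0.029, 1.0, -0.003], [1.0, 0.029, -0.002], [-0.002, -0.003, -1.0]]
ft_force: [-1.5, 1.1, 6.6]
grip_width: 0.0221
```

Call:
apply_moves(
  motion=[
    {"tx":0,"ty":0,"tz":0,"turn":0,"jaw":-1},
    {"tx":0,"ty":0,"tz":0,"turn":0,"jaw":-1},
    {"tx":0,"ty":0,"tz":0,"turn":0,"jaw":-1},
    {"tx":0,"ty":0,"tz":0,"turn":0,"jaw":-1},
  ],
)

```text
time_s: 2.1
position: [0.4311, 0.1966, 0.0237]
tool_rot: [[-0.029, 1.0, -0.002], [1.0, 0.029, -0.002], [-0.002, -0.002, -1.0]]
ft_force: [0.1, -0.5, 0.7]
grip_width: 0.0216
```

```bash
python3 go.py .4315 .196 .023 92
```

```text
t 2.10 pos [0.4311 0.1966 0.0237] az_x 91.7 tilt [-0.0023 -0.0017] F [ 0.1 -0.5  0.7] T [-0.01  0.04 -0.03] w 0.0216 q6 9
cm [-0.06  0.04  0.07] turn -0.3
```

Call:
apply_moves(
  motion=[
    {"tx":0,"ty":0,"tz":-2,"turn":0,"jaw":-1},
    {"tx":0,"ty":0,"tz":-5,"turn":0,"jaw":-1},
    {"tx":0,"ty":0,"tz":-9,"turn":0,"jaw":-1},
    {"tx":0,"ty":0,"tz":-13,"turn":0,"jaw":-1},
    {"tx":0,"ty":0,"tz":-16.5,"turn":0,"jaw":-1},
  ],
)

```text
time_s: 2.52
position: [0.4311, 0.1968, 0.1909]
tool_rot: [[-0.029, 1.0, -0.002], [1.0, 0.029, -0.002], [-0.002, -0.002, -1.0]]
ft_force: [1.1, -0.3, -2.9]
grip_width: 0.0219
```

```bash
python3 go.py .591 .3485 .19 178.7
python3 - <<'E'
from h import *
im,d=get_image('side');save('s1.png',im,(150,60,400,300),2.4)
E
```

```text
t 2.52 pos [0.4311 0.1968 0.1909] az_x 91.7 tilt [-0.002  -0.0016] F [ 1.1 -0.3 -2.9] T [-0.01 -0.08  0.  ] w 0.0219 q6 9
cm [14.69 16.43  0.03] turn -87.0
```

View pics/s1.png

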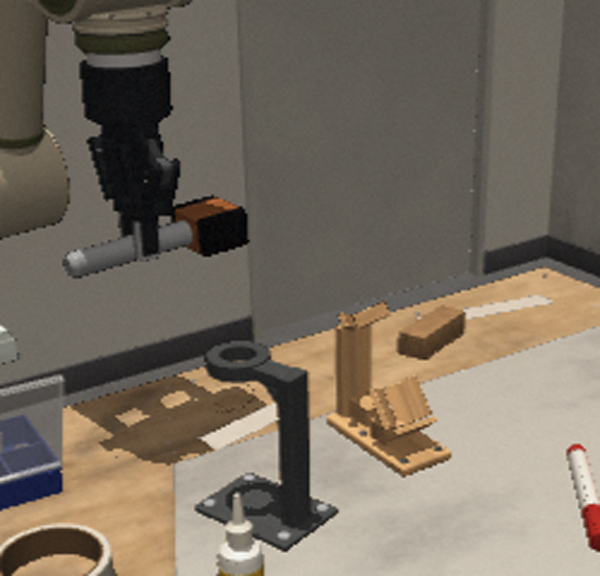

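Call:
apply_moves(
  motion=[
    {"tx":1,"ty":1,"tz":-0.3,"turn":-7,"jaw":-1},
    {"tx":2,"ty":2,"tz":-0.6,"turn":-14,"jaw":-1},
    {"tx":3.5,"ty":3.5,"tz":-1,"turn":-21,"jaw":-1},
    {"tx":5,"ty":5,"tz":-1,"turn":-28,"jaw":-1},
    {"tx":6.5,"ty":6.5,"tz":-1,"turn":-35,"jaw":-1},
  ],
)

```text
time_s: 2.98
position: [0.4969, 0.2649, 0.207]
tool_rot: [[-0.602, 0.798, 0.008], [0.798, 0.602, 0.0], [-0.005, 0.007, -1.0]]
ft_force: [1.1, 0.2, -1.8]
grip_width: 0.0215
```

```bash
python3 go.py .591 .3485 .19 178.7
```

```text
t 2.98 pos [0.4969 0.2649 0.207 ] az_x 127.0 tilt [0.0083 0.0001] F [ 1.1  0.2 -1.8] T [-0.06 -0.07 -0.  ] w 0.0215 q6 -21
cm [ 1.01 12.53  1.78] turn -51.7
```

Call:
apply_moves(
  motion=[
    {"tx":0.2,"ty":2,"tz":0.3,"turn":-7,"jaw":-1},
    {"tx":0.4,"ty":4,"tz":0.5,"turn":-14,"jaw":-1},
    {"tx":0.6,"ty":6,"tz":0.7,"turn":-21,"jaw":-1},
    {"tx":0.8,"ty":8,"tz":0.7,"turn":-28,"jaw":-1},
    {"tx":1,"ty":10,"tz":0.7,"turn":-35,"jaw":-1},
  ],
)

```text
time_s: 3.4
position: [0.5712, 0.3338, 0.1994]
tool_rot: [[-0.953, 0.303, 0.007], [0.303, 0.953, -0.001], [-0.006, 0.001, -1.0]]
ft_force: [0.0, 0.7, -2.7]
grip_width: 0.0217
```

```bash
python3 go.py .591 .3485 .18 178.7
```

```text
t 3.40 pos [0.5712 0.3338 0.1994] az_x 162.4 tilt [ 0.0065 -0.0005] F [ 0.   0.7 -2.7] T [-0.01 -0.06  0.01] w 0.0217 q6 -52
cm [-1.43  2.    1.95] turn -16.3
```

Call:
apply_moves(
  motion=[
    {"tx":-0.6,"ty":0.8,"tz":0.5,"turn":-7,"jaw":-1},
    {"tx":-1.2,"ty":1.6,"tz":1.2,"turn":-14,"jaw":-1},
    {"tx":-1.4,"ty":2,"tz":1.7,"turn":-16.3,"jaw":-1},
    {"tx":-1.4,"ty":2,"tz":2,"turn":-16.3,"jaw":-1},
    {"tx":-1.4,"ty":2,"tz":2,"turn":-16.3,"jaw":-1},
  ],
)

```text
time_s: 3.82
position: [0.5902, 0.3484, 0.1777]
tool_rot: [[-1.0, 0.025, 0.004], [0.025, 1.0, -0.002], [-0.004, -0.002, -1.0]]
ft_force: [0.0, -0.1, -1.9]
grip_width: 0.0217
```

```bash
python3 go.py .591 .3485 .165 178.7
python3 - <<'E'
from h import *
im,d=get_image('side');np.savez('pics/s2.npz',im=im,d=d);a=cv2.resize(im[150:290,240:370],None,fx=4,fy=4,interpolation=2)
it,dt=get_image('top');np.savez('pics/t2.npz',im=it,d=dt)
P=cloud('side',d).reshape(-1,3)+[0,0,.0025]
# handle profile beyond fingers (steel, x>.605)
q=P[(P[:,0]>.5)&(P[:,0]<.7)&(abs(P[:,1]-.345)<.04)&(P[:,2]>.138)&(P[:,2]<.21)]
for x in np.arange(.5,.7,.01):
    w=q[(q[:,0]>=x)&(q[:,0]<x+.01)]
    if len(w)>3:print(x.round(3),len(w),w[:,1].min().round(4),w[:,1].max().round(4),w[:,2].min().round(4),w[:,2].max().round(4))
save('s2.png',im,(240,120,390,290),3.5)
E
```

```text
t 3.82 pos [0.5902 0.3484 0.1777] az_x 178.6 tilt [ 0.0037 -0.0017] F [ 0.  -0.1 -1.9] T [-0.03 -0.08 -0.01] w 0.0217 q6 -68
cm [-0.08  0.02  1.27] turn -0.1
0.5 58 0.3177 0.3466 0.157 0.1925
0.51 61 0.3176 0.345 0.1541 0.1917
0.52 46 0.3172 0.3412 0.1557 0.191
0.53 69 0.3164 0.3491 0.1545 0.1904
0.54 145 0.3174 0.3485 0.1547 0.1905
0.55 27 0.336 0.3462 0.162 0.1819
0.56 9 0.336 0.339 0.168 0.1782
0.57 9 0.3599 0.3624 0.18 0.1976
0.58 80 0.3054 0.3632 0.1601 0.2099
0.59 209 0.3147 0.3829 0.161 0.2098
0.6 144 0.3051 0.3839 0.1577 0.2095
0.61 40 0.335 0.3544 0.1619 0.1807
0.62 40 0.3348 0.3518 0.1603 0.1808
0.63 43 0.3344 0.3539 0.1587 0.1801
0.64 38 0.3342 0.353 0.1552 0.1791
0.65 61 0.3345 0.3526 0.1553 0.1788
0.66 54 0.3367 0.3552 0.159 0.1764
```

View pics/s2.png

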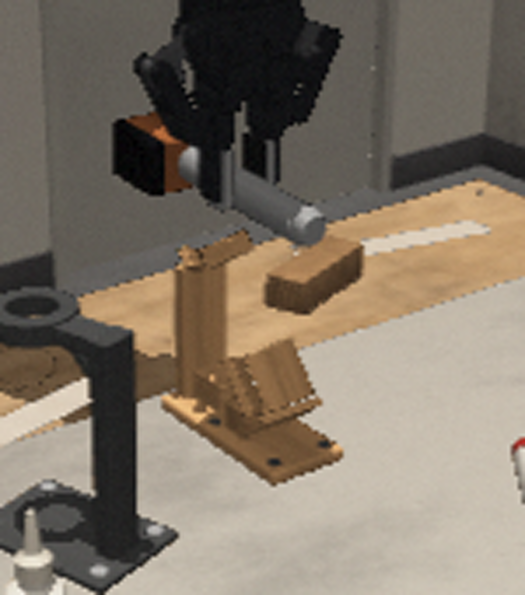

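Call:
apply_moves(
  motion=[
    {"tx":0.1,"ty":0.1,"tz":1,"turn":0,"jaw":-1},
    {"tx":0.1,"ty":0.1,"tz":2,"turn":0,"jaw":-1},
    {"tx":0.1,"ty":0.1,"tz":2.7,"turn":0,"jaw":-1},
    {"tx":0.1,"ty":0.1,"tz":3.2,"turn":0,"jaw":-1},
    {"tx":0.1,"ty":0.1,"tz":3.6,"turn":0,"jaw":-1},
  ],
  squeeze=30,
)

```text
time_s: 4.33
position: [0.5894, 0.3492, 0.1422]
tool_rot: [[-1.0, 0.025, 0.005], [0.025, 1.0, -0.001], [-0.005, -0.001, -1.0]]
ft_force: [0.1, -0.7, -3.4]
grip_width: 0.0218
```

Call:
apply_moves(
  motion=[
    {"tx":0,"ty":0,"tz":0.4,"turn":0,"jaw":-1},
    {"tx":0,"ty":0,"tz":0.7,"turn":0,"jaw":-1},
    {"tx":0,"ty":0,"tz":1,"turn":0,"jaw":-1},
    {"tx":0,"ty":0,"tz":1.2,"turn":0,"jaw":-1},
    {"tx":0,"ty":0,"tz":1.2,"turn":0,"jaw":-1},
  ],
)

```text
time_s: 4.75
position: [0.5904, 0.349, 0.1324]
tool_rot: [[-1.0, 0.025, 0.008], [0.025, 1.0, -0.001], [-0.009, -0.0, -1.0]]
ft_force: [-0.9, -2.6, 10.2]
grip_width: 0.0215
```

```bash
python3 go.py .589 .3495 .104 178.7
python3 - <<'E'
from h import *
im,d=get_image('side');save('s3.png',im,(240,120,390,290),3.5)
E
```

```text
t 4.75 pos [0.5904 0.349  0.1324] az_x 178.6 tilt [ 0.0085 -0.0007] F [-0.9 -2.6 10.2] T [-0.47  0.49  0.13] w 0.0215 q6 -68
cm [0.16 0.05 2.84] turn -0.1
```

View pics/s3.png

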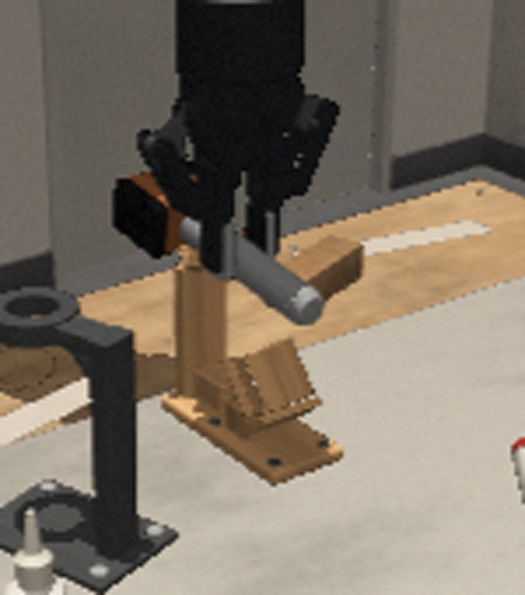

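Call:
apply_moves(
  motion=[
    {"tx":0.1,"ty":0,"tz":0.4,"turn":0,"jaw":-1},
    {"tx":0.15,"ty":0,"tz":0.8,"turn":0,"jaw":-1},
    {"tx":0.15,"ty":0,"tz":1.1,"turn":0,"jaw":-1},
    {"tx":0.15,"ty":0,"tz":1.4,"turn":0,"jaw":-1},
    {"tx":0.15,"ty":0,"tz":1.6,"turn":0,"jaw":-1},
  ],
  squeeze=25,
)

```text
time_s: 5.22
position: [0.5916, 0.3487, 0.1199]
tool_rot: [[-1.0, 0.026, 0.017], [0.026, 1.0, 0.001], [-0.017, 0.001, -1.0]]
ft_force: [4.1, -4.3, 12.5]
grip_width: 0.0216
```

```bash
python3 go.py .589 .3495 .104 178.7
```

```text
t 5.22 pos [0.5916 0.3487 0.1199] az_x 178.5 tilt [0.0171 0.0008] F [ 4.1 -4.3 12.5] T [-0.6  -0.31  0.13] w 0.0216 q6 -68
cm [0.29 0.07 1.59] turn -0.2
```

Call:
apply_moves(
  motion=[
    {"tx":0.2,"ty":-0.1,"tz":0.4,"turn":0,"jaw":-1},
    {"tx":0.3,"ty":-0.1,"tz":0.7,"turn":0,"jaw":-1},
    {"tx":0.35,"ty":-0.1,"tz":1.0,"turn":0,"jaw":-1},
    {"tx":0.35,"ty":-0.1,"tz":1.3,"turn":0,"jaw":-1},
    {"tx":0.35,"ty":-0.1,"tz":1.4,"turn":0,"jaw":-1},
  ],
  squeeze=25,
)

```text
time_s: 5.63
position: [0.5907, 0.3484, 0.1095]
tool_rot: [[-0.999, 0.026, 0.026], [0.026, 1.0, 0.004], [-0.026, 0.005, -1.0]]
ft_force: [2.7, -0.6, 16.5]
grip_width: 0.0218
```

```bash
python3 go.py .589 .3485 .104 178.7
python3 - <<'E'
from h import *
im,d=get_image('side');save('s4.png',im,(240,120,390,290),3.5)
E
```

```text
t 5.63 pos [0.5907 0.3484 0.1095] az_x 178.5 tilt [0.0256 0.004 ] F [ 2.7 -0.6 16.5] T [-0.05  0.22 -0.02] w 0.0218 q6 -68
cm [0.18 0.   0.55] turn -0.2
```

View pics/s4.png

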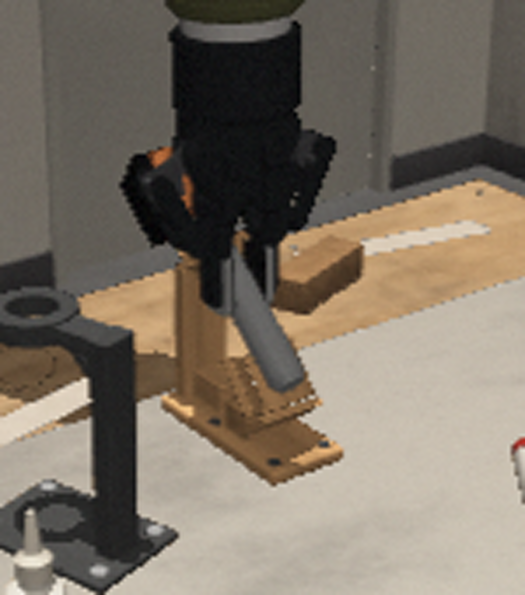

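Call:
apply_moves(
  motion=[
    {"tx":0.1,"ty":0,"tz":0.3,"turn":0,"jaw":-1},
    {"tx":0.15,"ty":0,"tz":0.5,"turn":0,"jaw":-1},
    {"tx":0.15,"ty":0,"tz":0.65,"turn":0,"jaw":-1},
    {"tx":0.15,"ty":0,"tz":0.65,"turn":0,"jaw":-1},
  ],
  squeeze=20,
)

```text
time_s: 6.02
position: [0.5916, 0.3486, 0.1068]
tool_rot: [[-0.999, 0.026, 0.034], [0.027, 1.0, 0.006], [-0.033, 0.007, -0.999]]
ft_force: [2.9, -2.7, 13.3]
grip_width: 0.0215
```

```bash
python3 go.py .589 .3485 .104 178.7
python3 - <<'E'
from h import *
im,d=get_image('side');np.savez('pics/s5.npz',im=im,d=d)
P=cloud('side',d).reshape(-1,3)+[0,0,.0025]-[.6001,.3478,0]
q=P[(abs(P[:,1])<.03)&(P[:,0]>.005)&(P[:,0]<.06)&(P[:,2]>.03)&(P[:,2]<.12)];a=np.radians(50)
s=-q[:,0]*np.cos(a)+q[:,2]*np.sin(a);n=q[:,0]*np.sin(a)+q[:,2]*np.cos(a)
for s0 in np.arange(0,.07,.005):
    k=(s>=s0)&(s<s0+.005)&(abs(q[:,1])<.008)
    if k.sum()>2:print('%.3f n %.4f'%(s0,np.percentile(n[k],90)))
E
```

```text
t 6.02 pos [0.5916 0.3486 0.1068] az_x 178.5 tilt [0.0336 0.0061] F [ 2.9 -2.7 13.3] T [-0.31  0.11  0.09] w 0.0215 q6 -68
cm [ 0.27 -0.01  0.27] turn -0.2
0.000 n 0.0635
0.005 n 0.0636
0.010 n 0.0659
0.015 n 0.0775
0.020 n 0.0796
0.025 n 0.0789
0.030 n 0.0792
0.035 n 0.0770
0.040 n 0.0771
0.045 n 0.0769
0.050 n 0.0738
0.055 n 0.0728
0.060 n 0.0727
0.065 n 0.0723
0.070 n 0.0716
```

Call:
apply_moves(
  motion=[
    {"tx":0.3,"ty":0,"tz":0.3,"turn":0,"jaw":-1},
    {"tx":0.5,"ty":0,"tz":0.5,"turn":0,"jaw":-1},
    {"tx":0.6,"ty":0,"tz":0.6,"turn":0,"jaw":-1},
    {"tx":0.6,"ty":0,"tz":0.7,"turn":0,"jaw":-1},
  ],
  squeeze=20,
)

```text
time_s: 6.4
position: [0.5901, 0.3487, 0.104]
tool_rot: [[-0.999, 0.027, 0.047], [0.028, 1.0, 0.009], [-0.046, 0.01, -0.999]]
ft_force: [9.7, -3.4, 13.5]
grip_width: 0.0214
```

```bash
cat > prof.py <<'E'
from h import *
im,d=get_image('side');np.savez('pics/s5.npz',im=im,d=d)
P=cloud('side',d).reshape(-1,3)+[0,0,.0025]-[.6001,.3478,0]
q=P[(abs(P[:,1])<.03)&(P[:,0]>.005)&(P[:,0]<.06)&(P[:,2]>.03)&(P[:,2]<.12)];a=np.radians(50)
s=-q[:,0]*np.cos(a)+q[:,2]*np.sin(a);n=q[:,0]*np.sin(a)+q[:,2]*np.cos(a)
for s0 in np.arange(0,.08,.01):
    k=(s>=s0)&(s<s0+.005)&(abs(q[:,1])<.008)
    if k.sum()>2:print('%.3f n %.4f'%(s0,np.percentile(n[k],90)))
E
python3 go.py .589 .3485 .104 178.7;python3 prof.py
```

```text
t 6.40 pos [0.5901 0.3487 0.104 ] az_x 178.4 tilt [0.0467 0.009 ] F [ 9.7 -3.4 13.5] T [-0.4  -0.93  0.07] w 0.0214 q6 -67
cm [ 0.11 -0.02 -0.01] turn -0.3
0.000 n 0.0640
0.010 n 0.0682
0.020 n 0.0729
0.030 n 0.0721
0.040 n 0.0712
0.050 n 0.0713
0.060 n 0.0704
0.070 n 0.0685
```

Call:
apply_moves(
  motion=[
    {"tx":0.3,"ty":-0.1,"tz":0.3,"turn":0,"jaw":-1},
    {"tx":0.5,"ty":-0.1,"tz":0.5,"turn":0,"jaw":-1},
    {"tx":0.7,"ty":-0.1,"tz":0.6,"turn":0,"jaw":-1},
    {"tx":0.8,"ty":-0.1,"tz":0.7,"turn":0,"jaw":-1},
  ],
  squeeze=20,
)

```text
time_s: 6.78
position: [0.5886, 0.3486, 0.1017]
tool_rot: [[-0.997, 0.028, 0.065], [0.029, 0.999, 0.014], [-0.065, 0.016, -0.998]]
ft_force: [19.3, 1.8, 10.2]
grip_width: 0.0217
```

```bash
python3 go.py .589 .3485 .104 178.7;python3 prof.py
```

```text
t 6.78 pos [0.5886 0.3486 0.1017] az_x 178.3 tilt [0.0652 0.0141] F [19.3  1.8 10.2] T [ 0.17 -2.42 -0.06] w 0.0217 q6 -67
cm [-0.06 -0.01 -0.23] turn -0.4
0.000 n 0.0637
0.010 n 0.0629
0.020 n 0.0671
0.030 n 0.0659
0.040 n 0.0654
0.050 n 0.0653
0.060 n 0.0666
```

Call:
apply_moves(
  motion=[
    {"tx":-0.4,"ty":0,"tz":0,"turn":0,"jaw":-1},
    {"tx":-0.4,"ty":0,"tz":0,"turn":0,"jaw":0},
    {"tx":-0.4,"ty":0,"tz":0,"turn":0,"jaw":1},
    {"tx":-0.4,"ty":0,"tz":0,"turn":0,"jaw":1},
    {"tx":-0.4,"ty":0,"tz":0,"turn":0,"jaw":1},
  ],
)

```text
time_s: 7.25
position: [0.5919, 0.3486, 0.1014]
tool_rot: [[-0.998, 0.028, 0.064], [0.029, 0.999, 0.014], [-0.063, 0.016, -0.998]]
ft_force: [0.1, -0.0, 0.2]
grip_width: 0.0691
```

Call:
apply_moves(
  motion=[
    {"tx":0,"ty":0,"tz":0,"turn":0,"jaw":1},
    {"tx":0,"ty":0,"tz":0,"turn":0,"jaw":1},
    {"tx":0,"ty":0,"tz":0,"turn":0,"jaw":1},
  ],
)

```text
time_s: 7.5
position: [0.5917, 0.3486, 0.1012]
tool_rot: [[-0.998, 0.028, 0.063], [0.029, 0.999, 0.014], [-0.063, 0.015, -0.998]]
ft_force: [0.4, 0.3, -0.2]
grip_width: 0.0853
```

```bash
python3 go.py .591 .3485 .28 178.7;python3 prof.py
```

```text
t 7.50 pos [0.5917 0.3486 0.1012] az_x 178.3 tilt [0.0631 0.0136] F [ 0.4  0.3 -0.2] T [-0.06  0.01 -0.04] w 0.0853 q6 -67
cm [ -1.05   0.26 -17.85] turn -0.4
0.000 n 0.0642
0.010 n 0.0726
0.020 n 0.0741
0.030 n 0.0719
0.040 n 0.0726
0.050 n 0.0701
0.060 n 0.0700
0.070 n 0.0696
```

Call:
apply_moves(
  motion=[
    {"tx":-0.2,"ty":0,"tz":-2,"turn":0,"jaw":1},
    {"tx":-0.5,"ty":0,"tz":-5,"turn":0,"jaw":1},
    {"tx":-0.8,"ty":0,"tz":-9,"turn":0,"jaw":1},
    {"tx":-1,"ty":0.1,"tz":-13,"turn":0,"jaw":1},
    {"tx":-1,"ty":0.2,"tz":-17,"turn":0,"jaw":1},
  ],
)

```text
time_s: 7.97
position: [0.5908, 0.3477, 0.2734]
tool_rot: [[-0.998, 0.028, 0.063], [0.029, 0.999, 0.014], [-0.063, 0.015, -0.998]]
ft_force: [0.7, -0.2, 0.4]
grip_width: 0.0858
```

```bash
python3 go.py .591 .3485 .28 178.7;python3 prof.py
python3 - <<'E'
from h import *
im=np.load('pics/s5.npz')['im'];save('s5.png',im,(255,170,375,290),5)
E
```

```text
t 7.97 pos [0.5908 0.3477 0.2734] az_x 178.3 tilt [0.0631 0.0135] F [ 0.7 -0.2  0.4] T [-0.05  0.05  0.03] w 0.0858 q6 -68
cm [-0.06  0.09 -0.66] turn -0.4
0.000 n 0.0636
0.010 n 0.0725
0.020 n 0.0722
0.030 n 0.0726
0.040 n 0.0713
0.050 n 0.0706
0.060 n 0.0693
0.070 n 0.0695
```

View pics/s5.png

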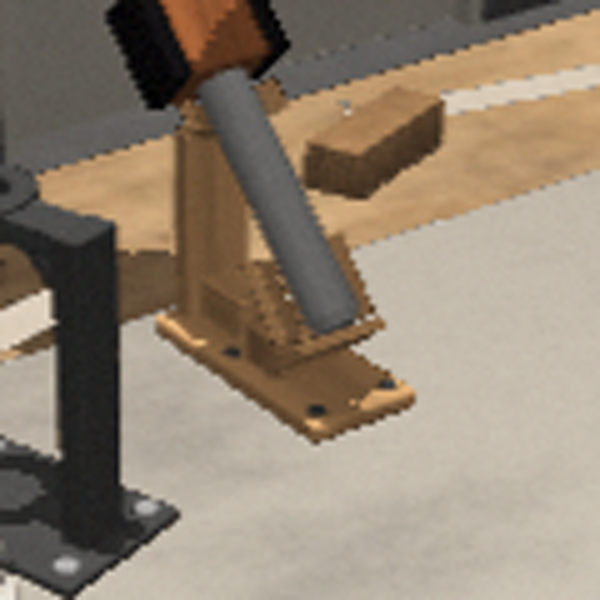

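```bash
cat > axis.py <<'E'
from h import *
from scipy.optimize import least_squares
def fit(n,d,im,off,lo=.03,hi=.105):
    P=cloud(n,d).reshape(-1,3)+[0,0,off]-[.6001,.3478,0];sat=(im.max(-1).astype(int)-im.min(-1)).ravel()
    c,s_=np.cos(np.radians(-1.3)),np.sin(np.radians(-1.3))
    P=np.c_[P[:,0]*c+P[:,1]*s_,-P[:,0]*s_+P[:,1]*c,P[:,2]]
    a=np.radians(50);s=-P[:,0]*np.cos(a)+P[:,2]*np.sin(a);m=P[:,0]*np.sin(a)+P[:,2]*np.cos(a)
    k=(sat<22)&(abs(P[:,1])<.035)&(s>lo)&(s<hi)&(m>.045)&(m<.1);s,y,m=s[k],P[k,1],m[k]
    r=least_squares(lambda p:np.hypot(y-p[0]-p[1]*(s-.07),m-p[2]-p[3]*(s-.07))-.012,[0,0,.055,0],loss='soft_l1',f_scale=.001)
    print(n,k.sum(),'y %.4f slope %.1fdeg  n %.4f slope %.1fdeg'%(r.x[0],np.degrees(r.x[1]),r.x[2],np.degrees(r.x[3])),'tip y %.4f n %.4f'%(r.x[0]-.06*r.x[1],r.x[2]-.06*r.x[3]),'s min',np.percentile(s,1))
    return r.x
if __name__=='__main__':
    for n,o in(('side',.0025),('top',-.0008)):
        im,d=get_image(n);np.savez('pics/%s6.npz'%n,im=im,d=d);fit(n,d,im,o,.012,.1)
E
python3 axis.py
```

```text
side 431 y 0.0010 slope -0.1deg  n 0.0557 slope -5.2deg tip y 0.0010 n 0.0612 s min 0.012874238104181245
top 125 y 0.0020 slope -0.8deg  n 0.0568 slope -5.4deg tip y 0.0029 n 0.0624 s min 0.018731405844731833
```

Call:
apply_moves(
  motion=[
    {"tx":-2,"ty":0,"tz":1,"turn":0,"jaw":-1},
    {"tx":-4,"ty":0,"tz":3,"turn":0,"jaw":-1},
    {"tx":-5,"ty":0.1,"tz":6,"turn":0,"jaw":-1},
    {"tx":-5,"ty":0.1,"tz":9,"turn":0,"jaw":-1},
    {"tx":-5,"ty":0.1,"tz":12,"turn":0,"jaw":-1},
  ],
)

```text
time_s: 8.53
position: [0.6498, 0.3494, 0.1557]
tool_rot: [[-0.997, 0.028, 0.067], [0.029, 0.999, 0.015], [-0.067, 0.017, -0.998]]
ft_force: [1.3, -0.0, -0.1]
grip_width: 0.0256
```

Call:
apply_moves(
  motion=[
    {"tx":0,"ty":0,"tz":0,"turn":0,"jaw":-1},
    {"tx":0,"ty":0,"tz":0,"turn":0,"jaw":-1},
    {"tx":0,"ty":0,"tz":0,"turn":0,"jaw":-1},
    {"tx":0,"ty":0,"tz":0,"turn":0,"jaw":-1},
  ],
)

```text
time_s: 8.87
position: [0.6503, 0.3497, 0.1582]
tool_rot: [[-0.997, 0.028, 0.071], [0.029, 0.999, 0.017], [-0.071, 0.019, -0.997]]
ft_force: [-0.1, -0.7, -0.0]
grip_width: 0.0001
```

```bash
python3 go.py .6415 .3483 .1136 178.7;python3 go.py .6254 .3483 .1001 178.7|tail -1
```

```text
t 8.87 pos [0.6503 0.3497 0.1582] az_x 178.3 tilt [0.071  0.0166] F [-0.1 -0.7 -0. ] T [-0.04  0.01  0.03] w 0.0001 q6 -69
cm [ 1.19 -0.25  4.38] turn -0.4
cm [ 2.89 -0.32  5.61] turn -0.4
```

Call:
apply_moves(
  motion=[
    {"tx":0.6,"ty":-0.2,"tz":2.5,"turn":0,"jaw":-1},
    {"tx":1.2,"ty":-0.2,"tz":4.4,"turn":0,"jaw":-1},
    {"tx":1.8,"ty":-0.3,"tz":4.8,"turn":0,"jaw":-1},
    {"tx":2.3,"ty":-0.3,"tz":5.2,"turn":0,"jaw":-1},
    {"tx":2.6,"ty":-0.3,"tz":5.4,"turn":0,"jaw":-1},
  ],
)

```text
time_s: 9.28
position: [0.6281, 0.3487, 0.1038]
tool_rot: [[-0.997, 0.028, 0.073], [0.029, 0.999, 0.017], [-0.073, 0.019, -0.997]]
ft_force: [1.1, -0.0, -0.1]
grip_width: -0.0002
```

```bash
python3 go.py .6254 .3483 .1001 178.7;python3 axis.py
```

```text
t 9.28 pos [0.6281 0.3487 0.1038] az_x 178.3 tilt [0.0731 0.0174] F [ 1.1 -0.  -0.1] T [ 0.03  0.08 -0.06] w -0.0002 q6 -68
cm [ 0.3  -0.06  0.35] turn -0.4
side 500 y -0.0083 slope -3.8deg  n 0.0757 slope -5.8deg tip y -0.0043 n 0.0818 s min 0.01279141015396713
top 16 y -0.0117 slope -43.3deg  n 0.0725 slope 35.6deg tip y 0.0337 n 0.0352 s min 0.02010861645897596
```

Call:
apply_moves(
  motion=[
    {"tx":0.2,"ty":0,"tz":0.2,"turn":0,"jaw":-1},
    {"tx":0.4,"ty":0,"tz":0.4,"turn":0,"jaw":-1},
    {"tx":0.6,"ty":0,"tz":0.6,"turn":0,"jaw":-1},
    {"tx":0.6,"ty":0,"tz":0.6,"turn":0,"jaw":-1},
  ],
)

```text
time_s: 9.72
position: [0.6231, 0.3491, 0.098]
tool_rot: [[-0.997, 0.028, 0.075], [0.029, 0.999, 0.018], [-0.074, 0.02, -0.997]]
ft_force: [3.5, 0.0, 3.2]
grip_width: -0.0001
```

```bash
python3 go.py .6254 .3483 .1001 178.7;python3 prof.py
```

```text
t 9.72 pos [0.6231 0.3491 0.098 ] az_x 178.3 tilt [0.0748 0.0179] F [3.5 0.  3.2] T [ 0.05 -0.38 -0.02] w -0.0001 q6 -68
cm [-0.25 -0.07 -0.19] turn -0.4
0.000 n 0.0629
0.010 n 0.0645
0.020 n 0.0646
0.030 n 0.0643
0.040 n 0.0821
0.050 n 0.0910
0.060 n 0.0981
0.070 n 0.1007
```

Call:
apply_moves(
  motion=[
    {"tx":-1,"ty":0,"tz":-1,"turn":0,"jaw":-1},
    {"tx":-2.5,"ty":0,"tz":-2.5,"turn":0,"jaw":-1},
    {"tx":-3,"ty":0,"tz":-6,"turn":0,"jaw":0},
    {"tx":-3,"ty":0,"tz":-10,"turn":0,"jaw":1},
    {"tx":-2,"ty":0,"tz":-14,"turn":0,"jaw":1},
  ],
)

```text
time_s: 10.18
position: [0.6331, 0.3453, 0.2389]
tool_rot: [[-0.997, 0.029, 0.072], [0.03, 0.999, 0.017], [-0.071, 0.019, -0.997]]
ft_force: [-0.5, 0.1, 1.0]
grip_width: 0.036
```

```bash
python3 go.py .535 .3485 .28 178.7;python3 axis.py; python3 prof.py
```

```text
t 10.18 pos [0.6331 0.3453 0.2389] az_x 178.3 tilt [0.0716 0.0168] F [-0.5  0.1  1. ] T [0.02 0.04 0.  ] w 0.0360 q6 -69
cm [ 9.5   0.12 -4.79] turn -0.4
side 435 y 0.0008 slope -0.4deg  n 0.0515 slope -0.7deg tip y 0.0012 n 0.0523 s min 0.012799636012163357
0.000 n 0.0642
0.010 n 0.0645
0.020 n 0.0652
0.030 n 0.0650
0.040 n 0.0651
0.050 n 0.0654
0.060 n 0.0643Traceback (most recent call last):
  File "axis.py", line 14, in <module>
    im,d=get_image(n);np.savez('pics/%s6.npz'%n,im=im,d=d);fit(n,d,im,o,.012,.1)
                                                           ~~~^^^^^^^^^^^^^^^^^^
  File "axis.py", line 10, in fit
    print(n,k.sum(),'y %.4f slope %.1fdeg  n %.4f slope %.1fdeg'%(r.x[0],np.degrees(r.x[1]),r.x[2],np.degrees(r.x[3])),'tip y %.4f n %.4f'%(r.x[0]-.06*r.x[1],r.x[2]-.06*r.x[3]),'s min',np.percentile(s,1))
                                                                                                                                                                                         ~~~~~~~~~~~~~^^^^^
    return _quantile_unchecked(
        a, q, axis, out, overwrite_input, method, keepdims, weights)
    return _ureduce(a,
                    func=_quantile_ureduce_func,
    ...<5 lines>...
                    overwrite_input=overwrite_input,
                    method=method)
    r = func(a, **kwargs)
    result = _quantile(arr,
                       quantiles=q,
    ...<2 lines>...
                       out=out,
                       weights=wgt)
    slices_having_nans = np.isnan(arr[-1, ...])
                                  ~~~^^^^^^^^^
IndexError: index -1 is out of bounds for axis 0 with size 0
```

Call:
apply_moves(
  motion=[
    {"tx":2,"ty":0.1,"tz":-1,"turn":-0.2,"jaw":1},
    {"tx":5,"ty":0.2,"tz":-1,"turn":-0.4,"jaw":1},
    {"tx":8,"ty":0.2,"tz":-0.5,"turn":-0.4,"jaw":1},
    {"tx":9.4,"ty":0.2,"tz":0,"turn":-0.4,"jaw":1},
    {"tx":9.4,"ty":0.2,"tz":0,"turn":-0.4,"jaw":1},
  ],
)

```text
time_s: 10.75
position: [0.5356, 0.3514, 0.2334]
tool_rot: [[-0.997, 0.018, 0.074], [0.02, 1.0, 0.018], [-0.074, 0.02, -0.997]]
ft_force: [-0.7, -0.4, 0.3]
grip_width: 0.0854
```

```bash
python3 go.py .536 .3501 .157 178.7
python3 - <<'E'
from h import *
for n,o in(('top',-.0008),('side',.0025)):
    im,d=get_image(n);P=cloud(n,d).reshape(-1,3)+[0,0,o];im=im.reshape(-1,3).astype(int)
    k=(P[:,0]>.46)&(P[:,0]<.59)&(abs(P[:,1]-.35)<.045)&(P[:,2]>.11)&(P[:,2]<.188)&((im[:,0]-im[:,2]>50)|(im.sum(1)<110))
    q=P[k];print(n,len(q),np.percentile(q,[1,50,99],axis=0).round(4).tolist())
E
```

```text
t 10.75 pos [0.5356 0.3514 0.2334] az_x 178.9 tilt [0.0744 0.0183] F [-0.7 -0.4  0.3] T [-0.03  0.05  0.04] w 0.0854 q6 -66
cm [ 0.52 -0.28  7.62] turn 0.2
top 75 [[0.5156, 0.3214, 0.1587], [0.5243, 0.3305, 0.1676], [0.5377, 0.3779, 0.1781]]
side 736 [[0.5263, 0.317, 0.1188], [0.5533, 0.3388, 0.1561], [0.5713, 0.3763, 0.1788]]
```

Call:
apply_moves(
  motion=[
    {"tx":0.2,"ty":-0.2,"tz":2.5,"turn":0,"jaw":1},
    {"tx":0.4,"ty":-0.3,"tz":5,"turn":0,"jaw":1},
    {"tx":0.5,"ty":-0.3,"tz":6.8,"turn":0,"jaw":1},
    {"tx":0.5,"ty":-0.3,"tz":7.5,"turn":0,"jaw":1},
    {"tx":0.5,"ty":-0.3,"tz":7.6,"turn":0,"jaw":1},
  ],
)

```text
time_s: 11.27
position: [0.5403, 0.3493, 0.1565]
tool_rot: [[-0.997, 0.021, 0.075], [0.022, 1.0, 0.018], [-0.075, 0.02, -0.997]]
ft_force: [-0.7, -0.1, -0.1]
grip_width: 0.0852
```

```bash
python3 go.py .536 .3498 .157 178.7
python3 - <<'E'
from h import *
im,d=get_image('side');save('s7.png',im,(225,110,375,290),3.3)
E
```

```text
t 11.27 pos [0.5403 0.3493 0.1565] az_x 178.7 tilt [0.0752 0.0179] F [-0.7 -0.1 -0.1] T [-0.    0.04  0.  ] w 0.0852 q6 -66
cm [ 0.42  0.04 -0.08] turn 0.0
```

View pics/s7.png

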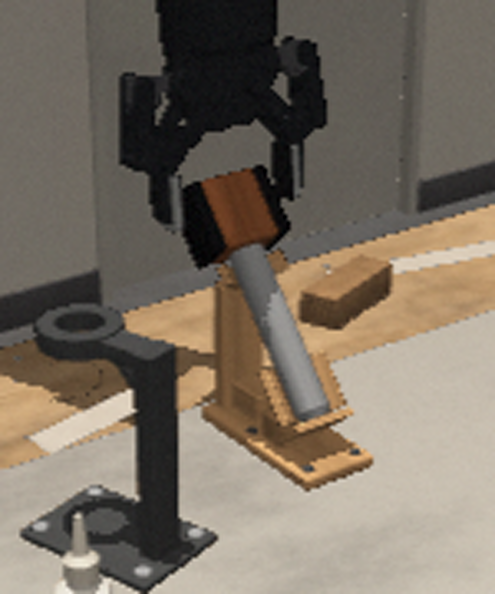

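Call:
apply_moves(
  motion=[
    {"tx":0.4,"ty":0,"tz":0,"turn":0,"jaw":1},
    {"tx":0.4,"ty":0,"tz":0,"turn":0,"jaw":0},
    {"tx":0.4,"ty":0,"tz":0,"turn":0,"jaw":-0.5},
    {"tx":0.4,"ty":0,"tz":0,"turn":0,"jaw":-1},
    {"tx":0.4,"ty":0,"tz":0,"turn":0,"jaw":-1},
  ],
  squeeze=30,
)

```text
time_s: 11.73
position: [0.5368, 0.3497, 0.1587]
tool_rot: [[-0.997, 0.02, 0.079], [0.022, 1.0, 0.019], [-0.078, 0.021, -0.997]]
ft_force: [-2.1, -2.4, 4.9]
grip_width: 0.0605
```

Call:
apply_moves(
  motion=[
    {"tx":0,"ty":0,"tz":0,"turn":0,"jaw":-1},
    {"tx":0,"ty":0,"tz":0,"turn":0,"jaw":-1},
    {"tx":0,"ty":0,"tz":0,"turn":0,"jaw":-1},
  ],
)

```text
time_s: 11.98
position: [0.5368, 0.3496, 0.1588]
tool_rot: [[-0.997, 0.02, 0.079], [0.022, 1.0, 0.019], [-0.078, 0.021, -0.997]]
ft_force: [-1.1, -0.7, 1.3]
grip_width: 0.0602
```

```bash
python3 go.py .536 .3498 .157 178.7
```

```text
t 11.98 pos [0.5368 0.3496 0.1588] az_x 178.7 tilt [0.0788 0.019 ] F [-1.1 -0.7  1.3] T [-0.23  0.17 -0.03] w 0.0602 q6 -66
cm [0.09 0.02 0.18] turn 0.0
```

Call:
apply_moves(
  motion=[
    {"tx":0,"ty":0,"tz":-1.5,"turn":0,"jaw":-1},
    {"tx":0,"ty":0,"tz":-4,"turn":0,"jaw":-1},
    {"tx":0,"ty":0,"tz":-7.5,"turn":0,"jaw":-1},
    {"tx":0,"ty":0,"tz":-11,"turn":0,"jaw":-1},
    {"tx":0,"ty":0,"tz":-14,"turn":0,"jaw":-1},
  ],
  squeeze=20,
)

```text
time_s: 12.4
position: [0.5254, 0.347, 0.3001]
tool_rot: [[-0.997, 0.02, 0.079], [0.022, 1.0, 0.019], [-0.078, 0.021, -0.997]]
ft_force: [-0.0, -0.4, -3.5]
grip_width: 0.0599
```

Call:
apply_moves(
  motion=[
    {"tx":0,"ty":0,"tz":0,"turn":0,"jaw":-1},
    {"tx":0,"ty":0,"tz":0,"turn":0,"jaw":-1},
    {"tx":0,"ty":0,"tz":0,"turn":0,"jaw":-1},
  ],
)

```text
time_s: 12.65
position: [0.5249, 0.3469, 0.2982]
tool_rot: [[-0.997, 0.02, 0.076], [0.022, 1.0, 0.018], [-0.075, 0.02, -0.997]]
ft_force: [0.0, 0.1, -3.7]
grip_width: 0.0604
```

```bash
python3 go.py .5 .19 .30 178.7
cat > hang.py <<'E'
# handle axis while held: points of grey handle below TCP
from h import *
s=telemetry.observe();p=np.array(s['position'])
for n,o in(('side',.0025),('top',-.0008)):
    im,d=get_image(n);np.savez('pics/%s8.npz'%n,im=im,d=d);P=cloud(n,d).reshape(-1,3)+[0,0,o]-p;c=im.reshape(-1,3).astype(int)
    k=(abs(P[:,0]-.05)<.1)&(abs(P[:,1])<.045)&(P[:,2]<-.03)&(P[:,2]>-.17)&(c.max(1)-c.min(1)<22)&(c.sum(1)>130)
    q=P[k]
    if len(q)<30: print(n,'few',len(q));continue
    from scipy.optimize import least_squares
    def f(v):
        dr=np.array([v[2],v[3],-1]);dr/=np.linalg.norm(dr);w=q-[v[0],v[1],-.05]
        return np.linalg.norm(np.cross(w,dr),axis=1)-.012
    r=least_squares(f,[.02,0,.5,0],loss='soft_l1',f_scale=.001);v=r.x;t=q@np.array([v[2],v[3],-1])/np.linalg.norm([v[2],v[3],1])
    print(n,len(q),'axis at 50 below: dx %.4f dy %.4f'%tuple(v[:2]),'lean x %.1f y %.1f deg'%tuple(np.degrees(np.arctan(v[2:]))),'zmin %.4f'%(np.percentile(q[:,2],1)+p[2]),'rms %.4f'%np.sqrt(np.median(r.fun**2)))
E
python3 hang.py;python3 - <<'E'
from h import *
im=np.load('pics/side8.npz')['im'];save('s8.png',im,(200,20,400,290),2.2)
E
```

```text
t 12.65 pos [0.5249 0.3469 0.2982] az_x 178.8 tilt [0.0758 0.0184] F [ 0.   0.1 -3.7] T [-0.03  0.17  0.04] w 0.0604 q6 -66
cm [  2.13 -15.73  -0.66] turn 0.1
side 632 axis at 50 below: dx 0.0382 dy -0.0003 lean x 40.3 y -1.3 deg zmin 0.1800 rms 0.0009
top few 0
```

View pics/s8.png

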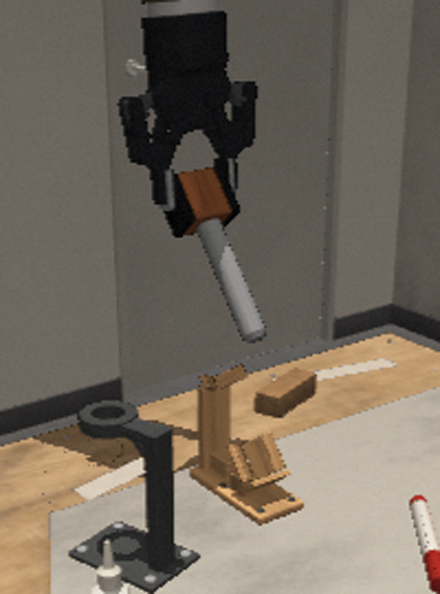

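Call:
apply_moves(
  motion=[
    {"tx":1.5,"ty":-3,"tz":0,"turn":0,"jaw":-1},
    {"tx":3,"ty":-6,"tz":0,"turn":0,"jaw":-1},
    {"tx":4.5,"ty":-9,"tz":0,"turn":0,"jaw":-1},
    {"tx":6,"ty":-12.5,"tz":0.5,"turn":0,"jaw":-1},
    {"tx":6.5,"ty":-15.7,"tz":2,"turn":0,"jaw":-1},
  ],
  squeeze=25,
)

```text
time_s: 13.17
position: [0.4567, 0.1906, 0.2699]
tool_rot: [[-0.997, 0.019, 0.075], [0.02, 1.0, 0.018], [-0.075, 0.019, -0.997]]
ft_force: [2.1, 1.1, -2.5]
grip_width: 0.06
```

```bash
python3 go.py .47 .19 .235 178.8; python3 hang.py
```

```text
t 13.17 pos [0.4567 0.1906 0.2699] az_x 178.8 tilt [0.0753 0.018 ] F [ 2.1  1.1 -2.5] T [-0.    0.02 -0.01] w 0.0600 q6 -80
cm [-1.07 -0.1   3.58] turn 0.0
side 701 axis at 50 below: dx 0.0374 dy -0.0004 lean x 42.9 y 0.2 deg zmin 0.1460 rms 0.0012
top 88 axis at 50 below: dx 0.0725 dy -2.2468 lean x 46.7 y 88.4 deg zmin 0.1357 rms 0.0022
```

Call:
apply_moves(
  motion=[
    {"tx":-0.5,"ty":-0.1,"tz":1.8,"turn":0,"jaw":-1},
    {"tx":-1.1,"ty":-0.1,"tz":3.6,"turn":0,"jaw":-1},
    {"tx":-2.1,"ty":-0.1,"tz":3.7,"turn":0,"jaw":-1},
    {"tx":-3.3,"ty":-0.1,"tz":3.8,"turn":0,"jaw":-1},
    {"tx":-4.3,"ty":-0.1,"tz":3.9,"turn":0,"jaw":-1},
  ],
  squeeze=20,
)

```text
time_s: 13.68
position: [0.5026, 0.1871, 0.2306]
tool_rot: [[-0.998, 0.024, 0.066], [0.025, 1.0, 0.015], [-0.066, 0.017, -0.998]]
ft_force: [-2.8, -0.6, -1.3]
grip_width: 0.0605
```

Call:
apply_moves(
  motion=[
    {"tx":-1,"ty":0,"tz":0,"turn":0,"jaw":-1},
    {"tx":-2,"ty":0,"tz":0.1,"turn":0,"jaw":-1},
    {"tx":-3,"ty":0,"tz":0.1,"turn":0,"jaw":-1},
  ],
)

```text
time_s: 13.93
position: [0.5334, 0.1866, 0.2315]
tool_rot: [[-0.998, 0.023, 0.065], [0.024, 1.0, 0.015], [-0.065, 0.017, -0.998]]
ft_force: [-2.4, 0.4, -1.5]
grip_width: 0.0606
```

```bash
python3 go.py .58 .19 .235 178.8; python3 hang.py;python3 - <<'E'
from h import *
im=np.load('pics/side8.npz')['im'];save('s9.png',im,(160,60,360,290),2.5)
E
```

```text
t 13.93 pos [0.5334 0.1866 0.2315] az_x 178.6 tilt [0.0652 0.0153] F [-2.4  0.4 -1.5] T [-0.16  0.63 -0.01] w 0.0606 q6 -82
cm [-4.66  0.45 -0.04] turn -0.2
side 960 axis at 50 below: dx -0.0159 dy -0.0085 lean x 68.5 y 18.3 deg zmin 0.0835 rms 0.0076
top 31 axis at 50 below: dx -0.0225 dy 0.2669 lean x 73.4 y -79.3 deg zmin 0.1404 rms 0.0010
```

View pics/s9.png

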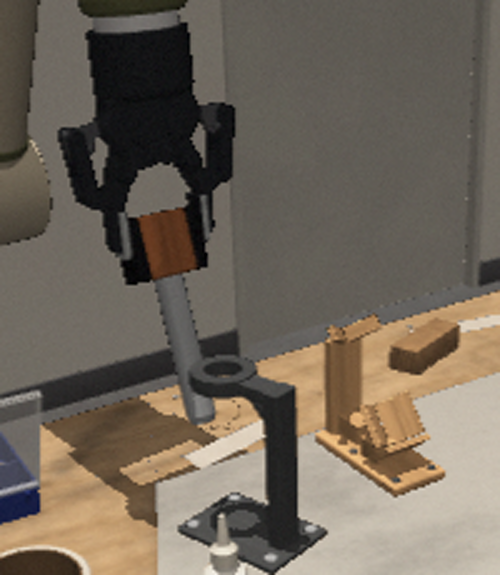

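Call:
apply_moves(
  motion=[
    {"tx":-1,"ty":0.2,"tz":0,"turn":0,"jaw":-1},
    {"tx":-2,"ty":0.3,"tz":0,"turn":0,"jaw":-1},
    {"tx":-3,"ty":0.3,"tz":0,"turn":0,"jaw":-1},
    {"tx":-4,"ty":0.3,"tz":0,"turn":0,"jaw":-1},
    {"tx":-4.6,"ty":0.3,"tz":0,"turn":0,"jaw":-1},
  ],
)

```text
time_s: 14.45
position: [0.5804, 0.1886, 0.2345]
tool_rot: [[-0.998, 0.024, 0.066], [0.025, 1.0, 0.016], [-0.066, 0.017, -0.998]]
ft_force: [-1.6, 0.3, -2.9]
grip_width: 0.0601
```

```bash
python3 go.py .586 .19 .235 178.8
cat > hang2.py <<'E'
# held handle: points within 40 mm of TCP in x,y above ring height, grey and away from ring
from h import *
from scipy.optimize import least_squares
s=telemetry.observe();p=np.array(s['position'])
im,d=get_image('side');np.savez('pics/side9.npz',im=im,d=d);P=cloud('side',d).reshape(-1,3)+[0,0,.0025];c=im.reshape(-1,3).astype(int)
k=(abs(P[:,0]-p[0])<.06)&(abs(P[:,1]-p[1])<.03)&(P[:,2]<p[2]-.045)&(P[:,2]>p[2]-.165)&(c.max(1)-c.min(1)<22)&(c.sum(1)>170)
q=P[k]
f=lambda v:np.linalg.norm(np.cross(q-[p[0]+v[0],p[1]+v[1],p[2]-.05],np.array([v[2],v[3],-1])/np.linalg.norm([v[2],v[3],1])),axis=1)-.012
r=least_squares(f,[.0,0,.1,0],loss='soft_l1',f_scale=.001);v=r.x
print(len(q),'at 50 below: dx %.4f dy %.4f'%tuple(v[:2]),'lean x %.1f y %.1f'%tuple(np.degrees(np.arctan(v[2:]))),'zmin %.4f'%np.percentile(q[:,2],1),'med %.4f'%np.median(abs(r.fun)))
L=p[2]-.05-np.percentile(q[:,2],1);print('tip xy',(p[:2]+v[:2]+v[2:]*L).round(4))
E
python3 hang2.py
```

```text
t 14.45 pos [0.5804 0.1886 0.2345] az_x 178.6 tilt [0.0663 0.0158] F [-1.6  0.3 -2.9] T [0.16 0.63 0.04] w 0.0601 q6 -82
cm [-0.55  0.16 -0.01] turn -0.2
478 at 50 below: dx -0.0067 dy 0.0014 lean x 3.1 y 0.9 zmin 0.0856 med 0.0011
tip xy [0.5791 0.1915]
```

Call:
apply_moves(
  motion=[
    {"tx":-0.4,"ty":0,"tz":0,"turn":0,"jaw":-1},
    {"tx":-0.6,"ty":0,"tz":0,"turn":0,"jaw":-1},
    {"tx":-0.6,"ty":0,"tz":0,"turn":0,"jaw":-1},
    {"tx":0.4,"ty":0,"tz":0,"turn":0,"jaw":-1},
    {"tx":0.4,"ty":0,"tz":0,"turn":0,"jaw":-1},
  ],
)

```text
time_s: 14.92
position: [0.5762, 0.1886, 0.2343]
tool_rot: [[-0.997, 0.024, 0.067], [0.025, 1.0, 0.016], [-0.067, 0.017, -0.998]]
ft_force: [-0.7, 0.5, -1.9]
grip_width: 0.0603
```

```bash
python3 go.py .586 .19 .235 178.8; python3 hang2.py
```

```text
t 14.92 pos [0.5762 0.1886 0.2343] az_x 178.6 tilt [0.0669 0.0157] F [-0.7  0.5 -1.9] T [-0.07  0.16 -0.03] w 0.0603 q6 -82
cm [-0.98  0.16 -0.  ] turn -0.2
494 at 50 below: dx 0.0102 dy -0.0061 lean x 0.0 y -0.8 zmin 0.0846 med 0.0028
tip xy [0.5864 0.1812]
```

Call:
apply_moves(
  motion=[
    {"tx":0,"ty":0,"tz":-2,"turn":0,"jaw":-1},
    {"tx":0,"ty":0,"tz":-4,"turn":0,"jaw":-1},
    {"tx":0,"ty":0,"tz":-6,"turn":0,"jaw":-1},
    {"tx":0,"ty":0,"tz":-8,"turn":0,"jaw":-1},
    {"tx":0,"ty":0,"tz":-8.5,"turn":0,"jaw":-1},
  ],
  squeeze=35,
)

```text
time_s: 15.38
position: [0.5719, 0.1873, 0.323]
tool_rot: [[-0.997, 0.024, 0.074], [0.025, 1.0, 0.016], [-0.074, 0.018, -0.997]]
ft_force: [-0.1, -0.8, -1.8]
grip_width: 0.0594
```

```bash
sed -i 's/\[.0,0,.1,0\]/[-.006,0,.02,.01]/; s/sum(1)>170)/sum(1)>170)\&(P[:,2]>.155)/' hang2.py; python3 go.py .586 .19 .32 178.8; python3 hang2.py
```

```text
t 15.38 pos [0.5719 0.1873 0.323 ] az_x 178.6 tilt [0.0744 0.0163] F [-0.1 -0.8 -1.8] T [0.01 0.01 0.  ] w 0.0594 q6 -82
cm [-1.37  0.3   0.41] turn -0.2
634 at 50 below: dx -0.0096 dy 0.0013 lean x 1.2 y 1.2 zmin 0.1733 med 0.0008
tip xy [0.5644 0.1906]
```

Run:
```python
from h import *
for n,o in(('side',.0025),('top',-.0008)):
    sc=0
    for f in ([f'pics/{n}0.npz','pics/s5.npz'] if n=='side' else ['pics/top0.npz','pics/top6.npz']):
        P=cloud(n,np.load(f)['d']).reshape(-1,3)+[0,0,o]
        q=P[(abs(P[:,0]-.618)<.05)&(abs(P[:,1]-.19)<.05)&(abs(P[:,2]-.147)<.005)][:,:2]
        xs=np.arange(.610,.626,.0005);ys=np.arange(.182,.199,.0005)
        S=np.zeros((len(xs),len(ys)))
        for i,x in enumerate(xs):
            for j,y in enumerate(ys):
                r=np.hypot(q[:,0]-x,q[:,1]-y);b=q[:,0]-x<.008
                S[i,j]=((r>.014)&(r<.026)).sum()-3*(r<.0135).sum()-2*(b&(r>.0265)&(r<.04)).sum()
        sc=sc+S
    k=np.argwhere(sc>=np.percentile(sc,99));print(n,len(q),xs[k[:,0]].mean(),ys[k[:,1]].mean())
```

```text
side 331 0.6183333333333324 0.18775000000000006
top 302 0.6169642857142847 0.19010714285714284
```

Call:
apply_moves(
  motion=[
    {"tx":-1.5,"ty":-0.1,"tz":0,"turn":0,"jaw":-1},
    {"tx":-3,"ty":-0.2,"tz":0,"turn":0,"jaw":-1},
    {"tx":-4.5,"ty":-0.2,"tz":0,"turn":0,"jaw":-1},
    {"tx":-5.3,"ty":-0.2,"tz":0.2,"turn":0,"jaw":-1},
    {"tx":-5.3,"ty":-0.2,"tz":0.2,"turn":0,"jaw":-1},
  ],
)

```text
time_s: 15.85
position: [0.6258, 0.1836, 0.3215]
tool_rot: [[-0.997, 0.024, 0.071], [0.026, 1.0, 0.016], [-0.07, 0.018, -0.997]]
ft_force: [-0.5, -0.3, -3.0]
grip_width: 0.0598
```

Call:
apply_moves(
  motion=[
    {"tx":0,"ty":0,"tz":0,"turn":0,"jaw":-1},
    {"tx":0,"ty":0,"tz":0,"turn":0,"jaw":-1},
  ],
)

```text
time_s: 16.02
position: [0.6253, 0.1837, 0.3205]
tool_rot: [[-0.997, 0.024, 0.069], [0.025, 1.0, 0.016], [-0.069, 0.017, -0.997]]
ft_force: [-0.3, -0.1, -2.8]
grip_width: 0.0597
```

```bash
sed -i 's/>.155)/>.162)/' hang2.py; python3 go.py .6258 .185 .30 178.6; python3 hang2.py
python3 - <<'E'
from h import *
im,d=get_image('top');P=cloud('top',d).reshape(-1,3)+[0,0,-.0008];s=telemetry.observe()['position'];c=im.reshape(-1,3).astype(int)
k=(abs(P[:,0]-s[0])<.06)&(abs(P[:,1]-s[1])<.04)&(P[:,2]>.16)&(P[:,2]<.27);print(k.sum(),np.percentile(P[k],[2,50,98],axis=0).round(4).tolist() if k.sum() else '')
E
```

```text
t 16.02 pos [0.6253 0.1837 0.3205] az_x 178.5 tilt [0.0689 0.0156] F [-0.3 -0.1 -2.8] T [-0.05 -0.01 -0.03] w 0.0597 q6 -83
cm [0.1  0.1  2.05] turn -0.1
686 at 50 below: dx -0.0099 dy 0.0014 lean x 0.9 y 1.0 zmin 0.1714 med 0.0007
tip xy [0.6169 0.1868]
0
```

Call:
apply_moves(
  motion=[
    {"tx":-0.1,"ty":0.1,"tz":0.7,"turn":0,"jaw":-1},
    {"tx":0,"ty":0.1,"tz":1.7,"turn":0,"jaw":-1},
    {"tx":0,"ty":0.1,"tz":2.5,"turn":0,"jaw":-1},
    {"tx":0.1,"ty":0.1,"tz":3.3,"turn":0,"jaw":-1},
    {"tx":0.1,"ty":0.1,"tz":4,"turn":0,"jaw":-1},
  ],
  squeeze=30,
)

```text
time_s: 16.53
position: [0.6268, 0.1855, 0.2805]
tool_rot: [[-0.997, 0.024, 0.07], [0.025, 1.0, 0.016], [-0.069, 0.017, -0.997]]
ft_force: [-1.1, 0.2, -2.1]
grip_width: 0.0602
```

```bash
python3 go.py .628 .1865 .19 178.6; python3 hang2.py
```

```text
t 16.53 pos [0.6268 0.1855 0.2805] az_x 178.6 tilt [0.0696 0.0157] F [-1.1  0.2 -2.1] T [ 0.06  0.2  -0.01] w 0.0602 q6 -83
cm [ 0.51 -0.06  9.04] turn -0.0
462 at 50 below: dx -0.0102 dy 0.0011 lean x 1.2 y 1.0 zmin 0.1635 med 0.0007
tip xy [0.618  0.1878]
```

Call:
apply_moves(
  motion=[
    {"tx":0.1,"ty":0,"tz":1.2,"turn":0,"jaw":-1},
    {"tx":0.2,"ty":0,"tz":2.4,"turn":0,"jaw":-1},
    {"tx":0.3,"ty":0,"tz":3.6,"turn":0,"jaw":-1},
    {"tx":0.3,"ty":0,"tz":4.8,"turn":0,"jaw":-1},
    {"tx":0.3,"ty":0,"tz":5.5,"turn":0,"jaw":-1},
  ],
  squeeze=20,
)

```text
time_s: 17.0
position: [0.6271, 0.1864, 0.2226]
tool_rot: [[-0.998, 0.024, 0.066], [0.025, 1.0, 0.015], [-0.065, 0.017, -0.998]]
ft_force: [-0.2, -0.3, -2.7]
grip_width: 0.0603
```

```bash
python3 go.py .628 .187 .18 178.6
```

```text
t 17.00 pos [0.6271 0.1864 0.2226] az_x 178.6 tilt [0.0658 0.0154] F [-0.2 -0.3 -2.7] T [-0.05  0.09  0.01] w 0.0603 q6 -83
cm [ 0.19 -0.01  4.26] turn -0.0
```

Call:
apply_moves(
  motion=[
    {"tx":0.1,"ty":0,"tz":1.2,"turn":0,"jaw":-1},
    {"tx":0.2,"ty":0,"tz":2.4,"turn":0,"jaw":-1},
    {"tx":0.2,"ty":0,"tz":3.4,"turn":0,"jaw":-1},
    {"tx":0.2,"ty":0,"tz":4,"turn":0,"jaw":-1},
    {"tx":0.2,"ty":0,"tz":4.3,"turn":0,"jaw":-1},
  ],
)

```text
time_s: 17.42
position: [0.628, 0.1871, 0.1804]
tool_rot: [[-0.998, 0.024, 0.066], [0.025, 1.0, 0.015], [-0.066, 0.017, -0.998]]
ft_force: [-6.9, -0.3, 17.9]
grip_width: 0.0599
```

Call:
apply_moves(
  motion=[
    {"tx":0,"ty":0,"tz":0.2,"turn":0,"jaw":-1},
    {"tx":0,"ty":0,"tz":0.4,"turn":0,"jaw":-1},
    {"tx":0,"ty":0,"tz":0.4,"turn":0,"jaw":-1},
  ],
)

```text
time_s: 17.67
position: [0.6287, 0.1872, 0.1802]
tool_rot: [[-0.997, 0.024, 0.071], [0.025, 1.0, 0.015], [-0.071, 0.017, -0.997]]
ft_force: [-7.3, -0.8, 16.0]
grip_width: 0.0598
```

```bash
python3 go.py .628 .187 .176 178.6
```

```text
t 17.67 pos [0.6287 0.1872 0.1802] az_x 178.6 tilt [0.0709 0.015 ] F [-7.3 -0.8 16. ] T [-0.55  1.32 -0.09] w 0.0598 q6 -83
cm [ 0.1  -0.02  0.41] turn -0.0
```

Call:
apply_moves(
  motion=[
    {"tx":0.2,"ty":0,"tz":0,"turn":0,"jaw":-1},
    {"tx":0.2,"ty":0,"tz":0,"turn":0,"jaw":-1},
    {"tx":0.2,"ty":0,"tz":0,"turn":0,"jaw":0.6},
    {"tx":0.2,"ty":0,"tz":0,"turn":0,"jaw":1},
    {"tx":0.2,"ty":0,"tz":0,"turn":0,"jaw":1},
  ],
)

```text
time_s: 18.08
position: [0.627, 0.1872, 0.18]
tool_rot: [[-0.997, 0.024, 0.071], [0.025, 1.0, 0.015], [-0.071, 0.017, -0.997]]
ft_force: [-0.9, -0.2, 0.6]
grip_width: 0.0852
```

Call:
apply_moves(
  motion=[
    {"tx":0,"ty":0,"tz":0,"turn":0,"jaw":1},
    {"tx":0,"ty":0,"tz":0,"turn":0,"jaw":1},
    {"tx":0,"ty":0,"tz":0,"turn":0,"jaw":1},
  ],
)

```text
time_s: 18.33
position: [0.627, 0.1872, 0.1799]
tool_rot: [[-0.997, 0.024, 0.071], [0.025, 1.0, 0.015], [-0.071, 0.017, -0.997]]
ft_force: [-0.0, 0.7, 1.1]
grip_width: 0.0851
```

```bash
python3 go.py .628 .187 .30 178.6
```

```text
t 18.33 pos [0.627  0.1872 0.1799] az_x 178.6 tilt [0.0711 0.0151] F [-0.   0.7  1.1] T [-0.02  0.05 -0.02] w 0.0851 q6 -83
cm [ -0.95   0.19 -11.97] turn -0.0
```

Retract (straight up in the world), clear the view, and measure the head.

Call:
apply_moves(
  motion=[
    {"tx":-0.2,"ty":0,"tz":-2,"turn":0,"jaw":1},
    {"tx":-0.4,"ty":0.1,"tz":-5,"turn":0,"jaw":1},
    {"tx":-0.6,"ty":0.1,"tz":-8,"turn":0,"jaw":1},
    {"tx":-0.8,"ty":0.2,"tz":-11,"turn":0,"jaw":1},
    {"tx":0,"ty":0.2,"tz":-13,"turn":0,"jaw":1},
  ],
)

```text
time_s: 18.75
position: [0.6188, 0.1871, 0.3125]
tool_rot: [[-0.997, 0.024, 0.075], [0.025, 1.0, 0.015], [-0.075, 0.017, -0.997]]
ft_force: [-0.0, 0.8, 0.9]
grip_width: 0.0856
```

Call:
apply_moves(
  motion=[
    {"tx":4,"ty":0,"tz":0,"turn":0,"jaw":1},
    {"tx":8,"ty":0,"tz":0,"turn":0,"jaw":1},
    {"tx":12,"ty":0,"tz":0,"turn":0,"jaw":1},
    {"tx":16,"ty":0,"tz":0,"turn":0,"jaw":1},
    {"tx":19,"ty":0,"tz":0,"turn":0,"jaw":1},
  ],
)

```text
time_s: 19.17
position: [0.4264, 0.1919, 0.2982]
tool_rot: [[-0.997, 0.024, 0.075], [0.025, 1.0, 0.016], [-0.074, 0.017, -0.997]]
ft_force: [1.2, 0.8, 1.5]
grip_width: 0.0856
```

```bash
python3 go.py
python3 - <<'E'
from h import *
for n,o in(('side',.0025),('top',-.0008)):
    im,d=get_image(n);np.savez('pics/%sF.npz'%n,im=im,d=d);P=cloud(n,d).reshape(-1,3)+[0,0,o]
    q=P[(abs(P[:,0]-.618)<.05)&(abs(P[:,1]-.19)<.05)&(P[:,2]>.185)&(P[:,2]<.25)]
    A=np.c_[q[:,:2]-[.618,.19],np.ones(len(q))]
    t=q[q[:,2]>np.percentile(q[:,2],60)-.004] if n=='side' else q
    T=np.c_[t[:,:2]-[.618,.19],np.ones(len(t))];c=np.linalg.lstsq(T,t[:,2],rcond=None)[0]
    print(n,len(t),'top z %.4f slope deg'%c[2],np.degrees(c[:2]).round(1),'ext',np.percentile(t,[1,99],axis=0).round(4).tolist())
    h=P[(abs(P[:,0]-.618)<.03)&(abs(P[:,1]-.19)<.025)&(P[:,2]>.02)&(P[:,2]<.125)]
    if n=='side':
        h=h[h[:,0]<.64]
        for z in np.arange(.02,.125,.015):
            w=h[(h[:,2]>=z)&(h[:,2]<z+.015)];print('  z%.3f'%z,len(w),w[:,:2].min(0).round(4),w[:,:2].max(0).round(4)) if len(w)>3 else 0
E
```

```text
t 19.17 pos [0.4264 0.1919 0.2982] az_x 178.6 tilt [0.0747 0.0155] F [1.2 0.8 1.5] T [-0.03 -0.04 -0.02] w 0.0856 q6 -79
side 297 top z 0.1967 slope deg [-3.2  0.7] ext [[0.6004, 0.1577, 0.1927], [0.6362, 0.2156, 0.1986]]
  z0.020 23 [0.6161 0.1768] [0.6289 0.1943]
  z0.035 82 [0.6114 0.1751] [0.6306 0.1955]
  z0.050 76 [0.6136 0.1745] [0.63   0.1966]
  z0.065 85 [0.6088 0.1759] [0.6296 0.1981]
  z0.080 84 [0.6105 0.1752] [0.631  0.1955]
  z0.095 84 [0.611  0.1753] [0.6311 0.1965]
  z0.110 88 [0.6121 0.1755] [0.63   0.1989]
top 366 top z 0.1965 slope deg [ 3.8 -0.4] ext [[0.599, 0.16, 0.1867], [0.6346, 0.2191, 0.2006]]
```

Run:
```python
from h import *
a=np.load('pics/top0.npz')['im'].astype(int);b=np.load('pics/topF.npz')['im'].astype(int)
for nm,(x0,y0,x1,y1) in dict(glue=(348,158,368,176),tape=(370,190,408,228),block=(182,240,222,264)).items():
    print(nm,np.abs(a-b)[y0:y1,x0:x1].mean().round(2),np.percentile(np.abs(a-b)[y0:y1,x0:x1],98))
print(close_job())
```

```text
glue 2.85 7.0
tape 3.38 18.0
block 2.61 7.0
the job is handed in; nothing more can be done
None
```

The mallet was laid in the sloping rest and let go there. It was then taken by its head, turned upright and lowered through the ring, where it now hangs. The job was handed in at about 19 s, inside the 61 s limit.

- **Rest:** After the first release the handle's lower end stood about 5° high, held up by friction. I pressed it down with the closed fingers. It then lay within 0.7° of the 50° line and centred in both V blocks, with the gripper clear of it.
- **Turning upright:** The mallet did not swing down by itself when held by the head. I leaned its handle against the outside of the ring until it hung within about 1° of vertical. The push took about 3 N.
- **Ring:** After the last release the head's top is at z = 0.1966 m. Ring height plus head length gives 0.197 m, so the head sits on the ring. The visible handle is vertical.
- **Bystanders:** Before and after pictures of the glue bottle and the sanding block match to within noise. The tape differs slightly more; I put that down to lighting, as the arm never went near it.

Some checks did not settle cleanly:

- **Camera agreement:** The two cameras differ by about 2 mm on the ring's position. Their tilt readings of the head's top have opposite signs, about ±3.5°. I took that as edge noise because the handle is vertical.
- **Tool tilt:** The tool ended tilted by about 4°, from yielding during the laying. This did not affect the result.
- **Last look:** The final checks were made from depth readings only, as the picture allowance was used up.

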